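# Weigh down the olives in the crock with three ceramic balls

### The job

Weigh down the packed olives in the crock: move the mallet off its mouth and lay it flat on the black mat, then carry the scoop over and tip it gradually, from close above the crock, until exactly three of its five ceramic balls have dropped in on the olives. Stand the scoop upright in the middle of its cork trivet again with the other two balls still in it, and leave everything else on the table where it is.

Things in the scene. Friction and masses are not known exactly. Their poses are not given: they have to be found in the camera images.
- crock: Fixed round terracotta crock, 150 mm wide, 70 mm tall, packed with green olives up to 26 mm below its rim; its mouth is 100 mm wide. Origin: centre of its underside, on the table.
- bed (a point): Centre of the flat-packed bed of olives in the crock (they do not move), 44 mm above the table and 26 mm below the crock's rim.
- mallet: Wooden mallet, 215 mm long, flat underside, 0.17 to 0.35 kg, lying flat across the crock's mouth at the start. Along its own x: head from -13 to +87 mm (44 mm wide, 36 mm tall), handle from -128 to -13 mm (24 mm wide and tall). Origin: on the underside, below the centre of mass; z up.
- mat: Fixed black rubber mat, 260 mm (its x) by 120 mm (its y), 6 mm thick. Origin: centre of its underside, on the table.
- trivet: Fixed round cork trivet, 200 mm wide, 12 mm thick. Origin: centre of its underside, on the table.
- scoop: Loose aluminium scoop standing on the trivet, 0.15 to 0.27 kg empty: a narrow open-topped trough, 184 mm long (its x), 42 mm wide over its flat upright side plates (its y); +x end: open pouring lip (low, 14 mm up), -x end: closed (high, 78 mm). Black feet 66 mm wide (y), 6 mm tall, at x = -50 and +50 mm. Origin: centre of its underside, z up.
- grip (a point): Middle of the scoop, between the black grip patches on its two side plates (patches 30 mm long, up to 55 mm above the underside): on the scoop's centre line, 42 mm above its underside; its axes are the scoop's. Outside width to grip here: 42 mm.
- floor (a point): Middle of the scoop's inner floor, which is 36 mm wide and slopes 12 degrees down to the lip. Five low ribs across it, higher towards the closed end, hold back one ball each: tipping the +x end down slowly frees the balls one by one, the first near 15, then about 23, 32, 42 and 52 degrees from level.
- lip (a point): Middle of the scoop's pouring lip: 90 mm ahead (+x) of the scoop's origin and 14 mm above its underside.
- ball1: White glazed stoneware ball (pickling weight), 32 mm across, 43 g. Origin: its centre. Number 1 of five alike, in single file in the scoop from the closed end (1) to the lip (5); they cannot pass each other.
- ball2: White glazed stoneware ball (pickling weight), 32 mm across, 43 g. Origin: its centre. Number 2 of five alike, in single file in the scoop from the closed end (1) to the lip (5); they cannot pass each other.
- ball3: White glazed stoneware ball (pickling weight), 32 mm across, 43 g. Origin: its centre. Number 3 of five alike, in single file in the scoop from the closed end (1) to the lip (5); they cannot pass each other.
- ball4: White glazed stoneware ball (pickling weight), 32 mm across, 43 g. Origin: its centre. Number 4 of five alike, in single file in the scoop from the closed end (1) to the lip (5); they cannot pass each other.
- ball5: White glazed stoneware ball (pickling weight), 32 mm across, 43 g. Origin: its centre. Number 5 of five alike, in single file in the scoop from the closed end (1) to the lip (5); they cannot pass each other.
- ramekin: Bystander, to be left alone: white ceramic bowl, 70 mm wide, 40 mm tall. Origin: centre of its underside.
- spice_a: Bystander, to be left alone: small amber jar with red cap, 42 mm wide, 50 mm tall. Origin: centre of its underside.
- spice_b: Bystander, to be left alone: small green jar with brass cap, 42 mm wide, 50 mm tall. Origin: centre of its underside.
- brine_jar: Bystander, to be left alone: green glass jar with white cap, 72 mm wide, 120 mm tall. Origin: centre of its underside.
- bowl: Bystander, to be left alone: terracotta bowl, 90 mm wide, 50 mm tall. Origin: centre of its underside.
- tin: Bystander, to be left alone: closed can with a yellow band, 68 mm wide, 100 mm tall. Origin: centre of its underside.
- mug: Bystander, to be left alone: blue mug, 76 mm wide, 85 mm tall, with a handle. Origin: centre of its underside.
There are look-alikes about, which are no part of the job. Leave any blue or purple look-alike of the ball2 alone.

How it is judged (in metres and radians):
On the way, in this order (a step that is already met when the one before it is completed fails the run):
1. the mallet lies flat on the mat, at rest, the balls still in the scoop (x of mallet in the frame of mat between -0.08 and 0.08 m and y of mallet in the frame of mat between -0.045 and 0.045 m and z of mallet in the frame of mat below 0.012 m and angle between mallet's own z axis and vertical below 0.1 rad and linear speed of mallet below 0.03 m/s and x of ball3 in the frame of scoop between -0.09 and 0.088 m and y of ball3 in the frame of scoop between -0.018 and 0.018 m and z of ball3 in the frame of scoop between 0.008 and 0.085 m and x of ball4 in the frame of scoop between -0.09 and 0.088 m and y of ball4 in the frame of scoop between -0.018 and 0.018 m and z of ball4 in the frame of scoop between 0.008 and 0.085 m and x of ball5 in the frame of scoop between -0.09 and 0.088 m and y of ball5 in the frame of scoop between -0.018 and 0.018 m and z of ball5 in the frame of scoop between 0.008 and 0.085 m), for 0.2 s.
2. exactly three balls are in the crock and two in the scoop, the scoop still held up off its trivet (x of ball1 in the frame of scoop between -0.09 and 0.088 m and y of ball1 in the frame of scoop between -0.018 and 0.018 m and z of ball1 in the frame of scoop between 0.008 and 0.085 m and x of ball2 in the frame of scoop between -0.09 and 0.088 m and y of ball2 in the frame of scoop between -0.018 and 0.018 m and z of ball2 in the frame of scoop between 0.008 and 0.085 m and horizontal distance between each of ball3, ball4, ball5 and bed below 0.045 m and z of ball3 in the frame of bed between 0.005 and 0.034 m and z of ball4 in the frame of bed between 0.005 and 0.034 m and z of ball5 in the frame of bed between 0.005 and 0.034 m and height (world z) of scoop above 0.05 m), for 0.2 s.
At the end, for the whole second after the job is handed in: Balls 3, 4 and 5 (the three nearest the lip) at rest on the olives in the crock, the other two in the scoop; scoop upright (0.08 rad) on the trivet, centres within 45 mm; mallet flat on the mat, its origin within 80 mm (along) and 45 mm (across) of the mat centre; all at rest (x of mallet in the frame of mat between -0.08 and 0.08 m and y of mallet in the frame of mat between -0.045 and 0.045 m and z of mallet in the frame of mat below 0.012 m and angle between mallet's own z axis and vertical below 0.1 rad and linear speed of each of mallet, scoop below 0.03 m/s and horizontal distance between scoop and trivet below 0.045 m and angle between scoop's own z axis and vertical below 0.08 rad and z of scoop in the frame of trivet below 0.016 m and linear speed of each of ball1, ball2, ball3, ball4, ball5 below 0.05 m/s and x of ball1 in the frame of scoop between -0.09 and 0.088 m and y of ball1 in the frame of scoop between -0.018 and 0.018 m and z of ball1 in the frame of scoop between 0.008 and 0.085 m and x of ball2 in the frame of scoop between -0.09 and 0.088 m and y of ball2 in the frame of scoop between -0.018 and 0.018 m and z of ball2 in the frame of scoop between 0.008 and 0.085 m and horizontal distance between each of ball3, ball4, ball5 and bed below 0.045 m and z of ball3 in the frame of bed between 0.005 and 0.034 m and z of ball4 in the frame of bed between 0.005 and 0.034 m and z of ball5 in the frame of bed between 0.005 and 0.034 m); the robot touches nothing.
It fails at once if the scoop is swung or jerked while tipped (over 2.5 rad/s when tilted more than 0.3 rad) instead of tipped gradually (angle between scoop's own z axis and vertical above 0.3 rad and angular speed of scoop above 2.5 rad/s).
It fails at once if a ball falls from high up, more than about 12 cm (it moves faster than 1.8 m/s) (linear speed of any of ball1, ball2, ball3, ball4, ball5 above 1.8 m/s).
It fails at once if a bystander is pushed more than 25 mm or tipped over (distance of any of ramekin, spice_a, spice_b, brine_jar, bowl, tin, mug from where it was at the start of the episode above 0.025 m or angle between any of ramekin, spice_a, spice_b, brine_jar, bowl, tin, mug's own z axis and vertical above 0.4 rad).
It also fails if it takes over 72 s, if anything falls off the work surface, if the arm or the gripper's body presses on something with over 40 N, if the wrist force passes 120 N, or if a joint passes its speed limit or range.

### The arm

A 6-joint arm with a two-finger parallel gripper is mounted at the origin on the work surface. World frame = base frame: x ahead of the robot, y to its left, z up, the work surface at z = 0. Lengths are in mm, angles in rad, forces in N, time in s.
With the tool pointing down it reaches from about 275 to 875 mm from the base axis. Payload 12.5 kg.
Tool frame: the origin (TCP) lies midway between the tips of the shut fingers; the grasp point (between the pads) lies bot.grasp_offset behind it (bot.grasp_offset is the distance from the TCP to the grasp point, in mm); z points along the fingers, y is the direction in which the jaws open and shut (so a half turn about z gives the same grasp; the last joint's range is limited). The gripper opens to 85 mm and grips with 20 to 120 N. Pads are 22 mm wide; open, the fingers measure 114 mm over their backs; the gripper's body (76 mm by 85 mm) begins 54 mm behind the grasp point. The pads swing forward as they close: fully open they stand 13 mm farther back than shut.
Start: joints at [1.193, 0.351, 1.652, -0, 1.139, -0.085], TCP at [158.717, 526.586, 231.29] pointing down, gripper open.
Joint ranges: [-2.75, 2.75], [-0.79, 2.1], [0.01, 2.65], [-1.57, 4.71], [0.07, 3.14], [-2.87, 2.87]. Speed limits (rad/s): [2.22, 2.22, 2.79, 3.14, 3.14, 3.14].

### API

Orientations are given as [roll, pitch, yaw] about the fixed x, y, z axes, in that order (R = Rz(yaw) Ry(pitch) Rx(roll)).
In Python, from bench import bot gives the robot as it stands.
- The arm moves only by the shell command python3 -m jog 'ROWS' [FORCE]. ROWS is JSON, a list of rows, each an object of numbers: "x", "y", "z": the shift along the tool's x, y, z in cm; "spin": the turn about the tool's z in rad; "grip": the closure in counts, from 0 (fully open) to 255 (shut). A call has 1 to 20 rows; each row shifts and turns the pose as measured when the row begins, along the tool's axes as they then stand; what a row does not reach is not made up. A row lasts 1/8 s, in which the tool goes at most 62.5 mm and 10.7 degrees, less where a joint would pass 70% of its speed; a pose out of reach is approached as far as the arm can. A call with a gripper value outside its range is refused whole. The fingers move at their own pace and stop on an object; FORCE is the grip in N (left out, the last holds). Time passes only in rows, so rows that do not move let the fingers close. It gives the time, the measured TCP pose, the force and the opening at its end, in the units of the state.
- bot.state(): the state, without advancing time (a new reading comes with each control period).
- bot.snapshot(name): name is "side" or "top"; returns (picture, depth): 400x640x3 uint8, red, green, blue; 400x640 float32, mm along the optical axis (not along the pixel's ray), 0 where there is no reading.
- bot.calibration(name): a dict with "mtx" (3x3 intrinsics, pixels), "view" (4x4, takes a point from world to camera coordinates). Camera axes: x right, y up, looking along -z (the intrinsics and any distortion apply to the point x, -y, -z); pixel columns grow to the right and rows downward; lengths in mm; the calibration is good to about 2 mm. A picture is of the moment at which its call begins. calibration takes no time and is no camera call.
- bot.sign_off(): hands the job in, once; it reports no verdict.
The state is a dict: "clock": time; "qpos": joint angles; "joint_velocities": joint speeds; "tau": joint torques, N m; "eef_pos": TCP position; "tcp_rot": TCP orientation; "force": force on the tool from outside, world axes, zero at the start; "wrist_torque": the same for the moment, N m; "opening": finger opening in mm.
Only numpy, scipy, OpenCV 4.12 (cv2) and the standard library are available. Lean on these libraries where they do the work, as an engineer would, in place of code of your own. Each camera call takes 0.05 s, during which the arm holds its last target.

## Working session

There is one attempt and no reset: what is moved stays moved. The work goes in short steps, Python scripts to look and compute and a shell command to move; the robot and the scene stay as the last step left them, time stands still between calls to the robot, and variables do not carry over. Pictures are saved under pics/ and viewed, and the job is handed in when it is done.

```bash
ls; mkdir -p pics; python3 - <<'E'
from bench import bot
import cv2
print(bot.state(), bot.grasp_offset)
for n in ("side","top"):
    p,d=bot.snapshot(n); cv2.imwrite(f"pics/{n}0.png",p[:,:,::-1])
    import numpy as np; np.save(f"pics/{n}0.npy",d)
    print(n,bot.calibration(n))
E
```

```text
pics
{'clock': 0.0, 'qpos': array([ 1.19338261e+00,  3.51239190e-01,  1.65241667e+00, -2.13624505e-06,
        1.13910145e+00, -8.45772118e-02]), 'joint_velocities': array([ 4.15125204e-04,  1.38472852e-03,  8.80129270e-04, -5.24996988e-05,
        1.11465713e-03, -7.64567277e-04]), 'tau': array([ 1.01123394e-03, -5.06127834e+01, -2.91391522e+01,  5.13467694e-05,
        4.46282953e-03, -4.40223175e-05]), 'eef_pos': array([158.61086412, 526.29109533, 230.75962318]), 'tcp_rot': array([-3.14043199e+00, -9.64542153e-05,  2.84875698e+00]), 'force': array([-0.42860827,  0.12883903,  0.49419791]), 'wrist_torque': array([-0.03782635,  0.02344945,  0.01352739]), 'opening': 85.38745986331134} 18.700000000000003
side {'mtx': array([[395.98438117,   0.        , 323.17307645],
       [  0.        , 395.98438117, 204.07118499],
       [  0.        ,   0.        ,   1.        ]]), 'view': array([[ 9.70966809e-01, -2.39211008e-01,  1.24495914e-03,
        -5.16996056e+02],
       [ 1.56276386e-01,  6.38255028e-01,  7.53795868e-01,
        -1.52696603e+02],
       [-1.81110871e-01, -7.31716211e-01,  6.57107479e-01,
        -1.14508985e+03],
       [ 0.00000000e+00,  0.00000000e+00,  0.00000000e+00,
         1.00000000e+00]])}
top {'mtx': array([[370.43165342,   0.        , 318.81395416],
       [  0.        , 370.43165342, 202.09816938],
       [  0.        ,   0.        ,   1.        ]]), 'view': array([[ 1.58282208e-02, -9.99823298e-01,  1.01410118e-02,
         1.29308476e+01],
       [ 9.87781772e-01,  1.72086141e-02,  1.54890394e-01,
        -5.25144455e+02],
       [-1.55037538e-01,  7.56546729e-03,  9.87879611e-01,
        -1.12654068e+03],
       [ 0.00000000e+00,  0.00000000e+00,  0.00000000e+00,
         1.00000000e+00]])}
```

View pics/side0.png

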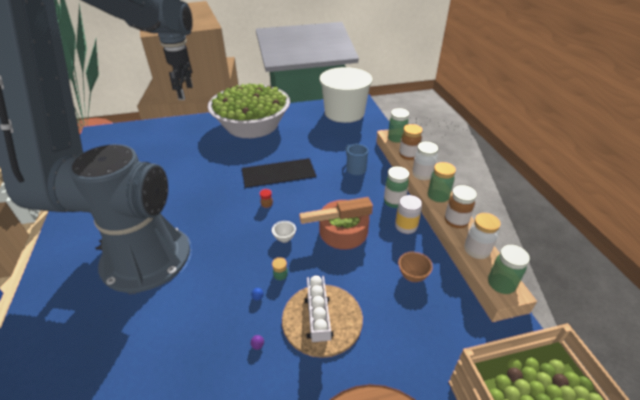

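View pics/top0.png

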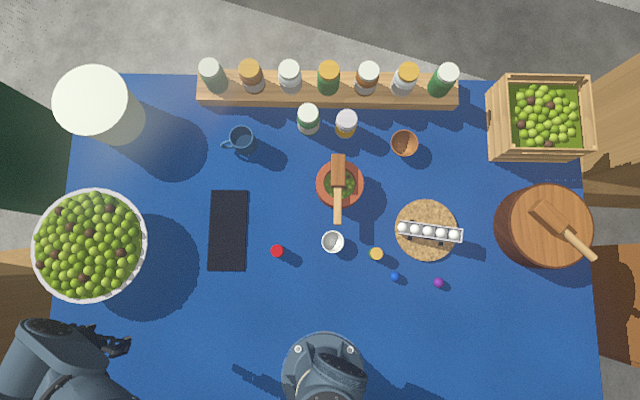

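The side view shows the mallet on the crock at (340,215), the mat at (278,172) and the scoop on the trivet at (320,310). In the top view the same things are at (338,190), (228,230) and (430,232). A second mallet lies on the stool at (560,228 top). It's not the one meant, since the task's mallet lies across the crock. I'll take enlarged crops and measure.

```bash
cat > h.py <<'E'
import numpy as np, cv2
from bench import bot
def cal(n):
    c=bot.calibration(n); return c["mtx"],c["view"]
def ray(n,u,v):
    K,V=cal(n); d=np.array([(u-K[0,2])/K[0,0],-(v-K[1,2])/K[1,1],-1.0])
    R=V[:3,:3]; o=-R.T@V[:3,3]; return o,R.T@d
def onz(n,u,v,z):
    o,d=ray(n,u,v); return o+d*(z-o[2])/d[2]
def proj(n,p):
    K,V=cal(n); q=V[:3,:3]@np.array(p)+V[:3,3]
    return K[0,0]*q[0]/-q[2]+K[0,2], K[1,1]*q[1]/q[2]+K[1,2]
def cloud(n,dep):
    K,V=cal(n); v,u=np.mgrid[0:dep.shape[0],0:dep.shape[1]]
    P=np.stack([(u-K[0,2])/K[0,0]*dep,-(v-K[1,2])/K[1,1]*dep,-dep],-1)
    return (P-V[:3,3])@V[:3,:3]
def snap(n,name,box=None,s=1):
    p,d=bot.snapshot(n); im=p[:,:,::-1].copy()
    np.save(f"pics/{name}.npy",d); cv2.imwrite(f"pics/{name}_raw.png",im)
    if box: im=im[box[1]:box[3],box[0]:box[2]]
    cv2.imwrite(f"pics/{name}.png",cv2.resize(im,None,fx=s,fy=s,interpolation=cv2.INTER_CUBIC))
    return p,d
E
python3 - <<'E'
from h import *
a=cv2.imread("pics/top0.png");b=cv2.imread("pics/side0.png")
A=cv2.resize(a[140:280,300:480],None,fx=4,fy=4,interpolation=cv2.INTER_CUBIC)
B=cv2.resize(b[190:360,240:440],None,fx=3.5,fy=3.5,interpolation=cv2.INTER_CUBIC)
cv2.imwrite("pics/cA.png",A);cv2.imwrite("pics/cB.png",B)
E
```

```text
(no output)
```

View pics/cA.png

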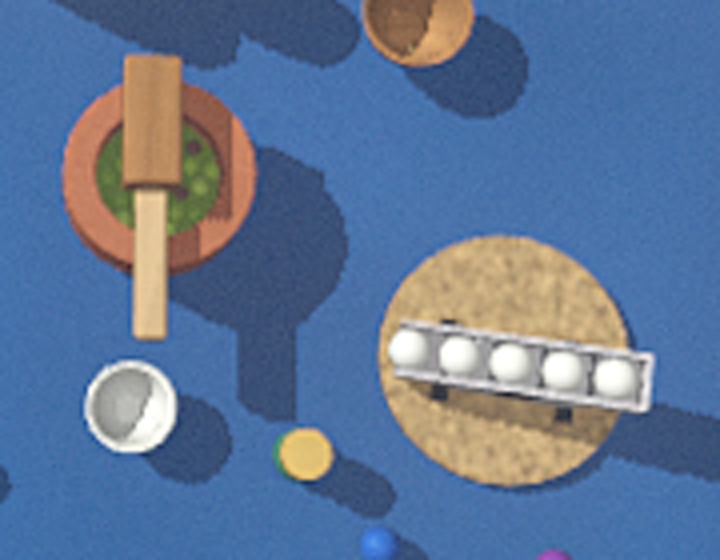

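View pics/cB.png

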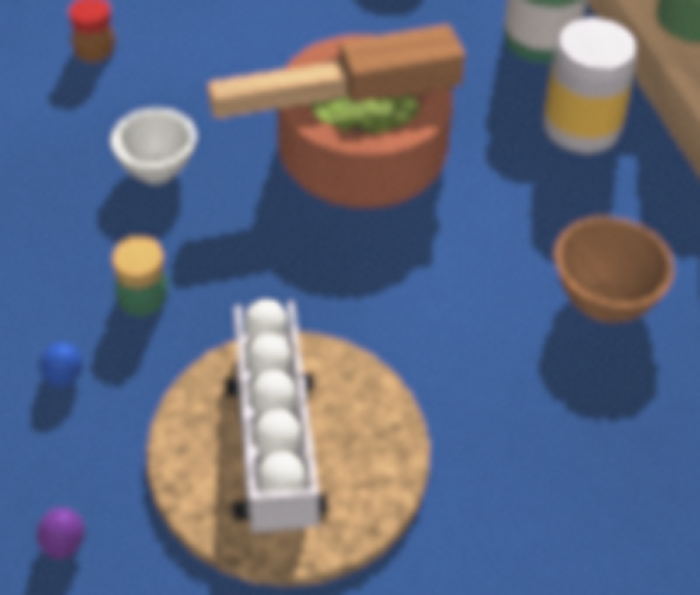

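```bash
python3 - <<'E'
from h import *
f=lambda x,y:(300+x/4-.4,140+y/4-.4)
pr=lambda s,p:print(s,np.round(p,1))
for n,q,z in [("head far L",(124,55),106),("head far R",(181,55),106),("head near L",(124,187),106),("head near R",(181,185),106),
 ("hd near L",(133,338),94),("hd near R",(166,338),94),("hd far L",(135,190),94),("hd far R",(167,190),94)]:
    pr(n,onz("top",*f(*q),z))
im=cv2.imread("pics/top0.png");hsv=cv2.cvtColor(im,cv2.COLOR_BGR2HSV)
def reg(m,box):
    z=np.zeros_like(m);x0,y0,x1,y1=box;z[y0:y1,x0:x1]=m[y0:y1,x0:x1];return z
def big(m):
    c,_=cv2.findContours(m,cv2.RETR_EXTERNAL,cv2.CHAIN_APPROX_NONE);return max(c,key=cv2.contourArea)
# mat
m=reg((im.max(2)<60).astype(np.uint8),(190,170,270,290));c=big(m)
w=np.array([onz("top",*p[0],6)[:2] for p in c],np.float32)
print("mat",cv2.minAreaRect(w))
# trivet
m=reg(((hsv[...,0]<25)&(hsv[...,1]>60)&(hsv[...,2]>80)).astype(np.uint8),(390,190,470,265));c=big(m)
h=cv2.convexHull(c);w=np.array([onz("top",*p[0],12)[:2] for p in h],np.float32)
print("trivet",cv2.minEnclosingCircle(w),cv2.fitEllipse(w))
# crock
m=reg(((hsv[...,0]<12)&(hsv[...,1]>110)).astype(np.uint8),(305,150,372,212));c=big(m)
u=[p[0] for p in c if not(327<p[0][0]<350)]
w=np.array([onz("top",*p,70)[:2] for p in u if p[1]<190],np.float32)
A=np.c_[2*w,np.ones(len(w))];s=np.linalg.lstsq(A,(w**2).sum(1),rcond=None)[0];print("crock",s[:2],np.sqrt(s[2]+s[0]**2+s[1]**2))
# balls (bright low sat)
m=reg(((hsv[...,1]<45)&(hsv[...,2]>200)).astype(np.uint8),(390,210,470,250))
for n in ["top","side"]:
    d=np.load(f"pics/{n}0.npy");P=cloud(n,d)
    if n=="top":
        b=P[205:255,385:475].reshape(-1,3)
        for lo,hi in [(20,200)]:
            q=b[(b[:,2]>lo)&(b[:,2]<hi)];r=cv2.minAreaRect(q[:,:2].astype(np.float32));print("scoop cloud",r,q[:,2].max())
        b=P[150:230,300:375].reshape(-1,3);q=b[(b[:,2]>100)&(b[:,2]<115)];print("head",cv2.minAreaRect(q[:,:2].astype(np.float32)),np.median(q[:,2]))
        q=b[(b[:,2]>88)&(b[:,2]<98)];print("handle",cv2.minAreaRect(q[:,:2].astype(np.float32)),np.median(q[:,2]))
        q=b[(b[:,2]>67)&(b[:,2]<73)];print("rim",cv2.minEnclosingCircle(q[:,:2].astype(np.float32)),np.median(q[:,2]))
    # trivet top
# foot black etc. corners of scoop by hand
for n,q,z in [("closed top L",(637,410),90),("closed top R",(653,353),90),("lip L",(394,374),26+10),("lip R",(402,320),36),
   ("foot a near",(440,392),16),("foot b near",(563,414),16),("foot a far",(449,322),16)]: pr(n,onz("top",*f(*q),z))
for i,q in enumerate([(617,379),(565,371),(511,363),(459,355),(409,347)]): pr(("ball",i+1),[*onz("top",*f(*q),60)])
for nm,uv in dict(ramekin=(333,241),spb=(376,254),mug=(241,137),bowl=(404,143),tin=(346,122),brine=(308,116),spa=(277,251),).items(): pr(nm,onz("top",*uv,50))
E
```

```text
head far L [665.1 -11.3 106. ]
head far R [665.9 -54.6 106. ]
head near L [563.  -12.4 106. ]
head near R [565.3 -55.1 106. ]
hd near L [450.9 -20.8  94. ]
hd near R [451.3 -45.4  94. ]
hd far L [563.2 -21.2  94. ]
hd far R [563.7 -45.4  94. ]
mat ((311.49725341796875, 341.697265625), (0.0, 0.0), 0.0)
trivet ((447.0581970214844, -321.68768310546875), 99.99948120117188) ((446.3907165527344, -321.8087158203125), (196.57408142089844, 198.8642578125), 13.353659629821777)
crock [602.38849393 -90.32008807] 26.725640767451374
scoop cloud ((458.478271484375, -318.7396545410156), (190.08905029296875, 108.58477020263672), 81.5128173828125) 95.12625684770276
head ((610.4503173828125, -32.433990478515625), (41.87268829345703, 107.99732971191406), 88.98212432861328) 106.9407930992062
handle ((530.3123779296875, -34.115447998046875), (158.11492919921875, 38.92467498779297), 4.9775800704956055) 94.44531354199837
rim ((551.6759033203125, -43.893489837646484), 101.21428680419922) 70.69499100755321
closed top L [ 403.8 -396.9   90. ]
closed top R [ 446.6 -410.8   90. ]
lip L [ 431.7 -228.1   36. ]
lip R [ 474.3 -235.2   36. ]
foot a near [ 419.5 -269.    16. ]
foot b near [ 403.7 -366.5   16. ]
foot a far [ 475.6 -277.4   16. ]
('ball', 1) [ 428.9 -394.1   60. ]
('ball', 2) [ 434.4 -354.3   60. ]
('ball', 3) [ 439.8 -312.9   60. ]
('ball', 4) [ 445.3 -273.1   60. ]
('ball', 5) [ 450.8 -234.7   60. ]
ramekin [403.  -23.8  50. ]
spb [ 365.5 -156.    50. ]
mug [730.4 274.7  50. ]
bowl [ 720.5 -249.    50. ]
tin [787.5 -62.2  50. ]
brine [805.5  61.3  50. ]
spa [369.8 147.2  50. ]
```

The top crop shows the mallet on the crock, head away from the robot (crop (152,120)), handle at (150,265). The scoop's open lip is at crop (398,347), pointing left (+y), and the closed end is at (645,380). The blue ball (378,545) and purple ball (552,555) lie on the table, outside the scoop, so I'll leave them alone. Next I'll fix the crock and mat measurements.

```bash
python3 - <<'E'
from h import *
im=cv2.imread("pics/top0.png")
d=np.load("pics/top0.npy");P=cloud("top",d)
# crock: table-level excluded; rim points z 66..74 in region not under mallet
b=P[150:216,310:368].reshape(-1,3);q=b[(b[:,2]>66)&(b[:,2]<75)]
for k in range(3):
    h=cv2.convexHull(q[:,:2].astype(np.float32))[:,0]
    A=np.c_[2*h,np.ones(len(h))];s=np.linalg.lstsq(A,(h**2).sum(1),rcond=None)[0];r=np.sqrt(s[2]+s[0]**2+s[1]**2)
    print("crock depth fit",s[:2],r,len(h)); q=q[np.linalg.norm(q[:,:2]-s[:2],axis=1)<r+1]
f=lambda x,y:(300+x/4-.4,140+y/4-.4)
for q in [(63,172),(257,172)]: print(onz("top",*f(*q),70))
for q in [(95,165),(221,165)]: print("inner",onz("top",*f(*q),70))
g=im.max(2); print(g[225:235,200:255:3][0], g[185:280:4,228])
m=np.zeros(g.shape,np.uint8); m[175:285,200:258]=(g[175:285,200:258]<75)
c,_=cv2.findContours(m,cv2.RETR_EXTERNAL,cv2.CHAIN_APPROX_NONE);c=max(c,key=cv2.contourArea)
print("mat",cv2.minAreaRect(np.array([onz("top",*p[0],6)[:2] for p in c],np.float32)))
hsv=cv2.cvtColor(im,cv2.COLOR_BGR2HSV)
# side-view crock top ellipse extremes from crop: left (278,~95) right(452,..)
F=lambda x,y:(240+x/3.5-.4,190+y/3.5-.4)
print("side L/R",onz("side",*F(278,100),70),onz("side",*F(452,95),70))
print("handle side end",onz("side",*F(210,88),94), "head end top",onz("side",*F(456,28),106))
E
```

```text
crock depth fit [580.9470538  -40.11478655] 74.00066239458423 38
crock depth fit [580.9470538  -40.11478655] 74.00066239458423 38
crock depth fit [580.9470538  -40.11478655] 74.00066239458423 38
[581.21252783  33.57424593  70.        ]
[ 583.91532163 -116.80566964   70.        ]
inner [587.19441479   8.87452994  70.        ]
inner [588.9559832  -88.86514832  70.        ]
[168 169 166 109  69  71  69  75  71  69  77  77  75  74  76  70 164 167
 168] [177 163  68  76  77  71  77  75  73  76  73  72  76  70  76  72  72  70
  70  73  69  69 170 169]
mat ((436.761474609375, 311.9278564453125), (256.2335205078125, 116.87971496582031), 0.3511626720428467)
side L/R [511.46573757 -33.77058749  70.        ] [655.8022875 -62.76198    70.       ]
handle side end [454.55629935 -31.32414574  94.        ] head end top [671.04426678 -19.97968885 106.        ]
```

```bash
python3 -m jog '[{"spin":-0.147},{"spin":-0.147},{"x":-3.05,"y":-4},{"x":-3.05,"y":-4},{"x":-3.05,"y":-4},{"x":-3.05,"y":-4},{"x":-3.05,"y":-4},{"x":-3.05,"y":-4},{"x":-3.05,"y":-4},{"x":-3.05,"y":-4},{"x":-3.05,"y":-4},{"x":-3.05,"y":-4},{"x":-3.05,"y":-4},{"x":-3.05,"y":-4}]'
```

```text
invalid input
```

```bash
python3 -m jog '[{"x":0,"y":0,"z":0,"spin":-0.147,"grip":0}]'; python3 -m jog '[{"x":0,"y":0,"z":0,"spin":-0.147}]'
```

```text
clock: 0.22
eef_pos: [158.5, 526.1, 230.5]
tcp_rot: [-3.14, -0.0, 2.999]
force: [-0.1, -0.6, -0.0]
opening: 85.6invalid input
```

```bash
python3 -m jog 2>&1 | head; python3 -m jog --help 2>&1 | head -20
```

```text
invalid input
invalid input: not JSON, or not a number
```

```bash
python3 -m jog '[{"x":0,"y":0,"z":0,"spin":-0.143,"grip":0},{"x":-3.05,"y":-4,"z":0,"spin":0,"grip":0},{"x":-3.05,"y":-4,"z":0,"spin":0,"grip":0},{"x":-3.05,"y":-4,"z":0,"spin":0,"grip":0},{"x":-3.05,"y":-4,"z":0,"spin":0,"grip":0},{"x":-3.05,"y":-4,"z":0,"spin":0,"grip":0},{"x":-3.05,"y":-4,"z":0,"spin":0,"grip":0},{"x":-3.05,"y":-4,"z":0,"spin":0,"grip":0},{"x":-3.05,"y":-4,"z":0,"spin":0,"grip":0},{"x":-3.05,"y":-4,"z":0,"spin":0,"grip":0},{"x":-3.05,"y":-4,"z":0,"spin":0,"grip":0},{"x":-3.05,"y":-4,"z":0,"spin":0,"grip":0},{"x":-3.05,"y":-4,"z":0,"spin":0,"grip":0}]'
```

```text
clock: 1.85
eef_pos: [536.6, 34.6, 228.9]
tcp_rot: [-3.138, -0.003, -3.13]
force: [-0.1, 0.4, 0.3]
opening: 85.6
```

```bash
python3 -m jog '[{"x":-2.45,"y":-3.4,"z":1,"spin":0,"grip":0},{"x":-2.4,"y":-3.4,"z":3,"spin":0,"grip":0},{"x":0,"y":0,"z":4,"spin":0,"grip":0},{"x":0,"y":0,"z":2,"spin":0,"grip":0},{"x":0,"y":0,"z":0,"spin":0,"grip":0}]' 60; python3 - <<'E'
from h import *
snap("side","s1",(260,120,440,270),4)
E
```

```text
clock: 2.48
eef_pos: [588.0, -39.2, 124.5]
tcp_rot: [-3.138, -0.005, -3.134]
force: [0.2, 0.6, 0.6]
opening: 85.3
```

View pics/s1.png

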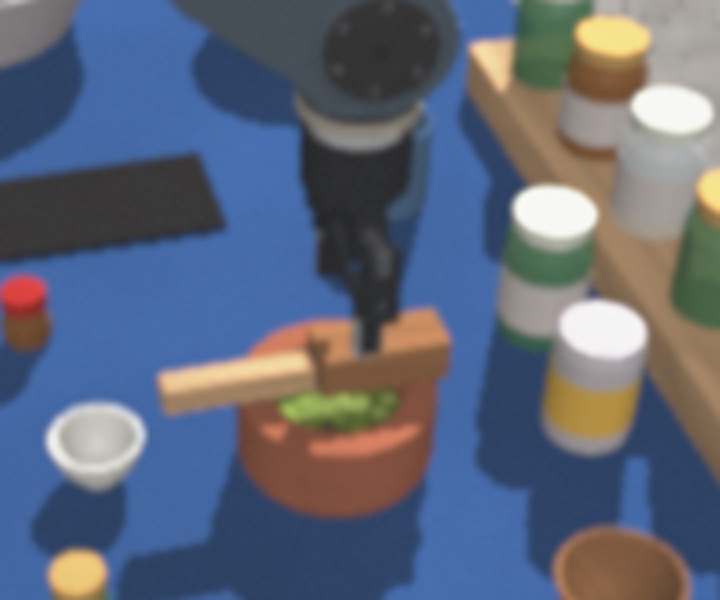

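The fingers straddle the mallet head at crop (370,335), just past where head meets handle. I'll correct y by +6 mm, go down and close.

```bash
python3 -m jog '[{"x":0.3,"y":0.6,"z":0.5,"spin":0,"grip":0},{"x":0,"y":0,"z":2,"spin":0,"grip":0},{"x":0,"y":0,"z":2,"spin":0,"grip":0},{"x":0,"y":0,"z":0,"spin":0,"grip":0},{"x":0,"y":0,"z":0,"spin":0,"grip":255},{"x":0,"y":0,"z":0,"spin":0,"grip":255},{"x":0,"y":0,"z":0,"spin":0,"grip":255},{"x":0,"y":0,"z":0,"spin":0,"grip":255},{"x":0,"y":0,"z":0,"spin":0,"grip":255}]' 70
```

```text
clock: 3.65
eef_pos: [587.7, -31.2, 86.3]
tcp_rot: [-3.137, 0.007, -3.132]
force: [-0.4, -0.7, -1.5]
opening: 42.2
```

```bash
python3 -m jog '[{"x":0,"y":0,"z":-1,"spin":0,"grip":255},{"x":0,"y":0,"z":-2.5,"spin":0,"grip":255},{"x":0,"y":0,"z":-2.5,"spin":0,"grip":255},{"x":0,"y":0,"z":0,"spin":0,"grip":255},{"x":1,"y":2.4,"z":0,"spin":0,"grip":255},{"x":1.66,"y":4,"z":0,"spin":0,"grip":255},{"x":1.66,"y":4,"z":0,"spin":0,"grip":255},{"x":1.66,"y":4,"z":0,"spin":0,"grip":255},{"x":1.66,"y":4,"z":0,"spin":0,"grip":255},{"x":1.66,"y":4,"z":0,"spin":0,"grip":255},{"x":1.66,"y":4,"z":0,"spin":0,"grip":255},{"x":1.66,"y":4,"z":0,"spin":0,"grip":255},{"x":1.66,"y":4,"z":0,"spin":0,"grip":255},{"x":0,"y":0,"z":0,"spin":0,"grip":255}]'; python3 - <<'E'
from h import *
snap("side","s2",(180,90,380,240),4)
E
```

```text
clock: 5.4
eef_pos: [433.1, 320.8, 138.3]
tcp_rot: [-3.134, -0.002, -3.134]
force: [1.5, 0.2, -3.1]
opening: 42.6
```

View pics/s2.png

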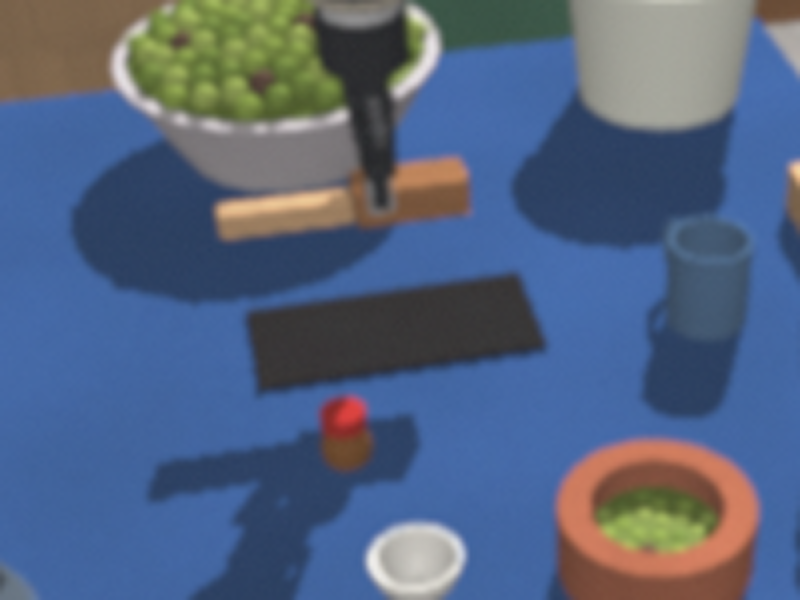

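```bash
python3 - <<'E'
from h import *
F=lambda x,y:(180+x/4-.4,90+y/4-.4)
w=np.array([onz("side",*F(*q),6) for q in [(248,312),(518,273),(546,350),(258,390)]]);print(w.round(1),w.mean(0))
w=np.array([onz("top",*q,6) for q in [(210,190),(249,190),(246,272),(207,271)]]);print(w.round(1),w.mean(0))
E
```

```text
[[311.8 367.4   6. ]
 [568.2 370.1   6. ]
 [566.7 245.3   6. ]
 [310.1 248.9   6. ]] [439.19456593 307.90844105   6.        ]
[[564.  376.    6. ]
 [566.2 249.4   6. ]
 [303.7 247.    6. ]
 [304.9 369.6   6. ]] [434.69821099 310.49099522   6.        ]
```

```bash
python3 -m jog '[{"x":-1.3,"y":-1,"z":2,"spin":0,"grip":255},{"x":0,"y":0,"z":3,"spin":0,"grip":255},{"x":0,"y":0,"z":3,"spin":0,"grip":255},{"x":0,"y":0,"z":2,"spin":0,"grip":255},{"x":0,"y":0,"z":0.5,"spin":0,"grip":255},{"x":0,"y":0,"z":0,"spin":0,"grip":255}]'
```

```text
clock: 6.2
eef_pos: [448.7, 302.9, 28.8]
tcp_rot: [-3.132, -0.004, -3.14]
force: [-0.3, 0.7, -2.4]
opening: 43.0
```

```bash
python3 -m jog '[{"x":0,"y":0.4,"z":0.3,"spin":0,"grip":255},{"x":0,"y":0,"z":0.3,"spin":0,"grip":255},{"x":0,"y":0,"z":0.1,"spin":0,"grip":255},{"x":0,"y":0,"z":0,"spin":0,"grip":255}]'
```

```text
clock: 6.7
eef_pos: [449.8, 307.5, 23.2]
tcp_rot: [-3.134, -0.001, -3.14]
force: [0.2, -0.5, -2.8]
opening: 42.5
```

```bash
python3 -m jog '[{"x":0,"y":0,"z":0.15,"spin":0,"grip":255},{"x":0,"y":0,"z":0,"spin":0,"grip":255}]'; python3 -m jog '[{"x":0,"y":0,"z":0,"spin":0,"grip":0},{"x":0,"y":0,"z":0,"spin":0,"grip":0},{"x":0,"y":0,"z":0,"spin":0,"grip":0},{"x":0,"y":0,"z":0,"spin":0,"grip":0},{"x":0,"y":0,"z":-3,"spin":0,"grip":0},{"x":0,"y":0,"z":-5,"spin":0,"grip":0},{"x":0,"y":0,"z":-5,"spin":0,"grip":0},{"x":0,"y":0,"z":-5,"spin":0,"grip":0},{"x":0,"y":-5,"z":0,"spin":0.18,"grip":0},{"x":0,"y":-6,"z":0,"spin":0.18,"grip":0}]'; python3 - <<'E'
from h import *
snap("side","s3",(180,90,380,240),4)
snap("top","t3",(380,190,480,270),7)
E
```

```text
clock: 6.95
eef_pos: [449.9, 307.6, 22.2]
tcp_rot: [-3.134, -0.0, -3.14]
force: [-0.3, -1.2, 0.1]
opening: 42.6
clock: 8.2
eef_pos: [439.7, 200.0, 209.1]
tcp_rot: [-3.136, 0.004, 2.778]
force: [1.3, -0.3, -0.2]
opening: 85.4
```

View pics/s3.png

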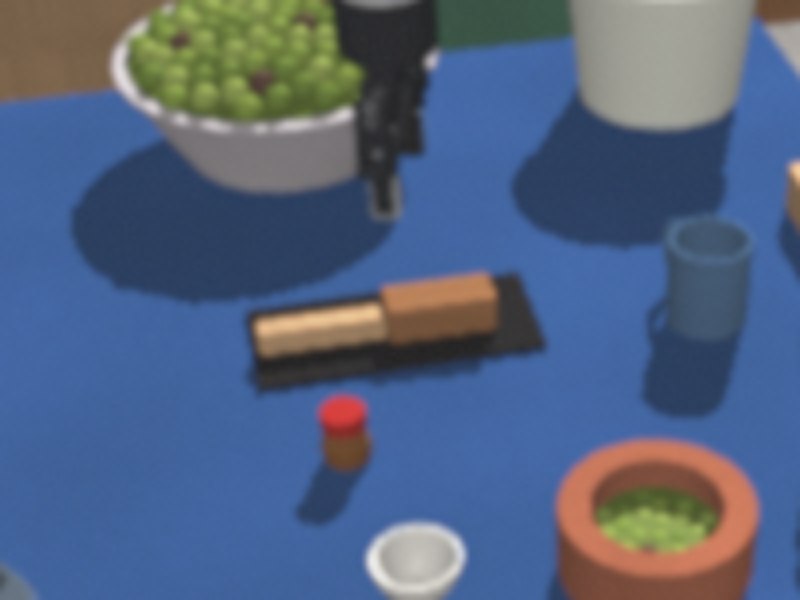

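View pics/t3.png

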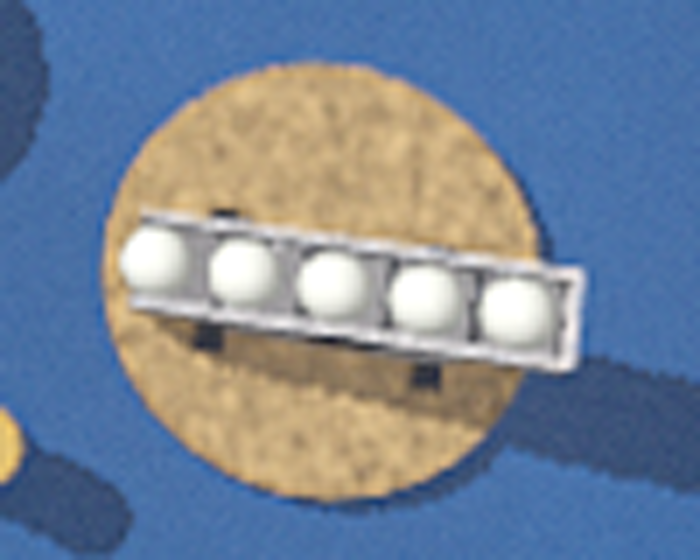

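Mallet lies flat within the mat (crop (380,310)). Scoop lip at (130,255), closed end at (580,320), feet at (208,338), (427,375) and (225,213). I'll refine the pose from the feet.

```bash
python3 - <<'E'
from h import *
f=lambda x,y:(380+x/7-.43,190+y/7-.43)
a=onz("top",*f(208,338),16);b=onz("top",*f(427,375),16);c=onz("top",*f(225,213),17)
print(a,b,c); d=(a-b)[:2];yaw=np.arctan2(d[1],d[0]);print("yaw",yaw,np.linalg.norm(d))
ux=np.array([np.cos(yaw),np.sin(yaw)]);uy=np.array([-ux[1],ux[0]])
# near-foot visible outer end approx at |y|~30 (side toward robot = +y side)
P=cloud("top",np.load("pics/t3.npy"));p=P[205:250,385:475].reshape(-1,3);p=p[(p[:,2]>25)&(p[:,2]<100)]
o=np.array([440,-321.])
L=(p[:,:2]-o)@np.c_[ux,uy]
# heights of plate tops along x : pixels near |y|~20
for x0 in range(-95,100,10):
    s=(abs(L[:,0]-x0)<5)&(abs(abs(L[:,1])-19)<3); s2=(abs(L[:,0]-x0)<5)
    print(x0,s.sum(),np.percentile(p[s,2],[50,90]).round(1) if s.sum() else "", L[s2,1].min().round(1) if s2.sum() else "",L[s2,1].max().round(1) if s2.sum() else "")
# side view feet from cB crop
F=lambda x,y:(240+x/3.5-.4,190+y/3.5-.4)
for q in [(229,384),(311,383),(240,510),(322,505)]: print("side foot",onz("side",*F(*q),16))
E
```

```text
[ 418.71264565 -267.95044648   16.        ] [ 403.60709356 -367.14766013   16.        ] [ 475.79496201 -276.747646     17.        ]
yaw 1.41967926610266 100.34074396326754
-95 0   
-85 9 [85.2 91.3] -16.3 25.2
-75 3 [76.1 85. ] -17.0 25.1
-65 10 [77.8 85.4] -16.9 25.1
-55 6 [69.5 82.4] -17.2 25.0
-45 6 [69.1 83.6] -16.5 25.3
-35 3 [76.1 78.7] -15.0 25.4
-25 12 [74.2 79. ] -16.9 25.0
-15 4 [53.8 58.3] -15.3 25.6
-5 4 [60.4 72.5] -17.3 26.0
5 6 [65.4 69.5] -17.9 26.0
15 11 [61.  71.9] -16.7 25.7
25 4 [40.9 43. ] -15.2 25.4
35 4 [61.8 66.4] -16.9 24.9
45 8 [58.6 62.8] -15.8 32.7
55 10 [54.9 63.4] -17.4 24.8
65 4 [31.9 51.5] -15.6 24.7
75 6 [51.5 58.9] -17.0 24.7
85 9 [51.  54.4] -15.9 24.7
95 2 [52.5 53. ] -17.4 23.4
side foot [ 419.11353272 -265.28699746   16.        ]
side foot [ 477.73334083 -278.77250456   16.        ]
side foot [ 405.40122816 -366.8282862    16.        ]
side foot [ 460.34479566 -376.46108354   16.        ]
```

```bash
python3 -m jog '[{"x":0,"y":0,"z":0,"spin":0.17,"grip":0},{"x":0,"y":0,"z":0,"spin":0.17,"grip":0},{"x":0,"y":0,"z":0,"spin":0.17,"grip":0},{"x":0,"y":0,"z":0,"spin":0.17,"grip":0},{"x":0,"y":0,"z":0,"spin":0.17,"grip":0},{"x":0,"y":0,"z":0,"spin":0.17,"grip":0},{"x":0,"y":0,"z":0,"spin":0.17,"grip":0},{"x":0,"y":0,"z":0,"spin":0.17,"grip":0},{"x":-5,"y":0.67,"z":0,"spin":0,"grip":0},{"x":-5,"y":0.67,"z":0,"spin":0,"grip":0},{"x":-5,"y":0.67,"z":0,"spin":0,"grip":0},{"x":-5,"y":0.67,"z":0,"spin":0,"grip":0},{"x":-5,"y":0.67,"z":0,"spin":0,"grip":0},{"x":-5,"y":0.67,"z":0,"spin":0,"grip":0},{"x":-5,"y":0.67,"z":0,"spin":0,"grip":0},{"x":-5,"y":0.67,"z":0,"spin":0,"grip":0},{"x":-5,"y":0.67,"z":0,"spin":0,"grip":0}]'
```

```text
clock: 10.42
eef_pos: [415.2, -262.7, 213.0]
tcp_rot: [3.135, 0.006, 1.389]
force: [0.3, 0.4, -0.4]
opening: 85.2
```

```bash
python3 -m jog '[{"x":-4.8,"y":1.1,"z":0,"spin":-0.026,"grip":0},{"x":-4.8,"y":1.1,"z":0,"spin":0,"grip":0},{"x":-4.8,"y":1.1,"z":0,"spin":0,"grip":0},{"x":0,"y":0,"z":3,"spin":0,"grip":0},{"x":0,"y":0,"z":3,"spin":0,"grip":0},{"x":0,"y":0,"z":2,"spin":0,"grip":0},{"x":0,"y":0,"z":0,"spin":0,"grip":0}]'; python3 - <<'E'
from h import *
snap("side","s4",(260,220,400,350),5)
snap("top","t4",(380,190,480,270),7)
s=bot.state();p=s["eef_pos"];print(p,s["tcp_rot"])
t=np.array([425.6,-410.4]);d=t-p[:2];y=s["tcp_rot"][2];print("tool dx,dy",d@[np.cos(y),np.sin(y)],d@[np.sin(y),-np.cos(y)])
E
```

```text
clock: 11.3
eef_pos: [426.8, -418.7, 130.8]
tcp_rot: [3.134, 0.006, 1.419]
force: [-0.4, 0.3, 0.5]
opening: 85.4
[ 427.34256235 -419.38356887  132.65809883] [3.13117505 0.00819506 1.41904316]
tool dx,dy 8.616900251163871 -3.0805946271028617
```

View pics/s4.png

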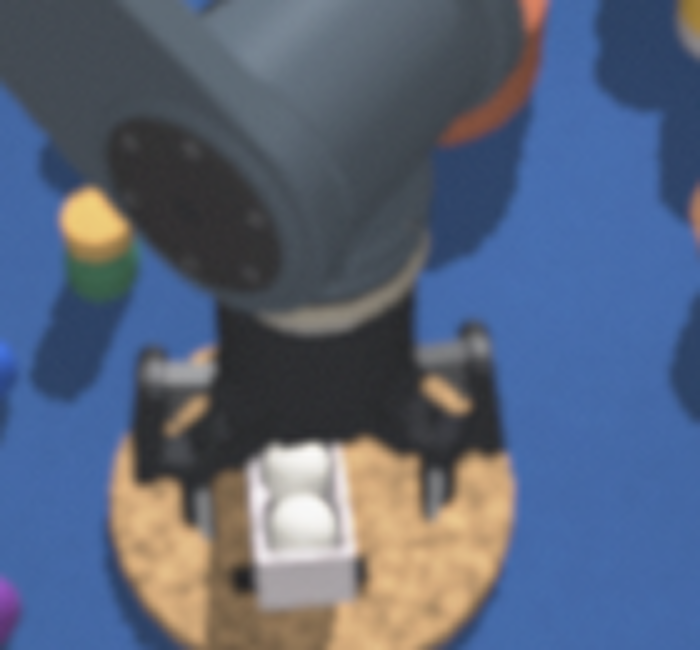

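View pics/t4.png

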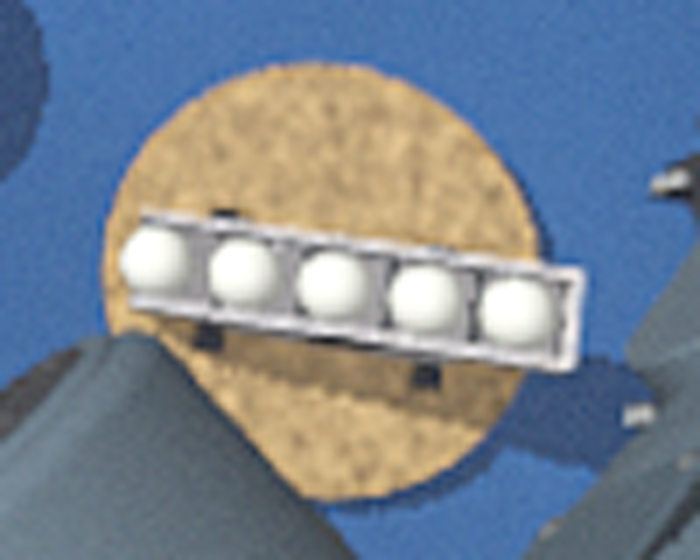

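```bash
python3 - <<'E'
from h import *
f=lambda x,y:(380+x/7-.43,190+y/7-.43)
print(onz("top",*f(654,298),143))
print("rear top corners",onz("top",*f(583,270),90),onz("top",*f(572,368),90))
print("lip ends plates",onz("top",*f(143,211),53),onz("top",*f(130,303),53))
F=lambda x,y:(260+x/5-.4,220+y/5-.4)
for q in [(252,540),(352,535)]: print("side rear", onz("side",*F(*q),90))
E
```

```text
[ 429.87059557 -418.04540908  143.        ]
rear top corners [ 445.69069444 -410.73317177   90.        ] [ 403.82831853 -404.17123521   90.        ]
lip ends plates [ 472.034508   -230.94322783   53.        ] [ 431.18341528 -224.46084991   53.        ]
side rear [ 405.72433593 -392.65153907   90.        ]
side rear [ 449.12591487 -400.76156749   90.        ]
```

```bash
python3 -m jog '[{"x":1.7,"y":-0.45,"z":0,"spin":0,"grip":0},{"x":0,"y":0,"z":2.5,"spin":0,"grip":0},{"x":0,"y":0,"z":2.5,"spin":0,"grip":0},{"x":0,"y":0,"z":0,"spin":0,"grip":0}]'; python3 - <<'E'
from h import *
snap("side","s5",(260,220,400,350),5)
snap("top","t5",(380,190,480,270),7)
E
```

```text
clock: 11.9
eef_pos: [427.4, -399.8, 85.7]
tcp_rot: [3.126, 0.012, 1.421]
force: [-0.0, -0.1, 1.0]
opening: 85.4
```

View pics/s5.png

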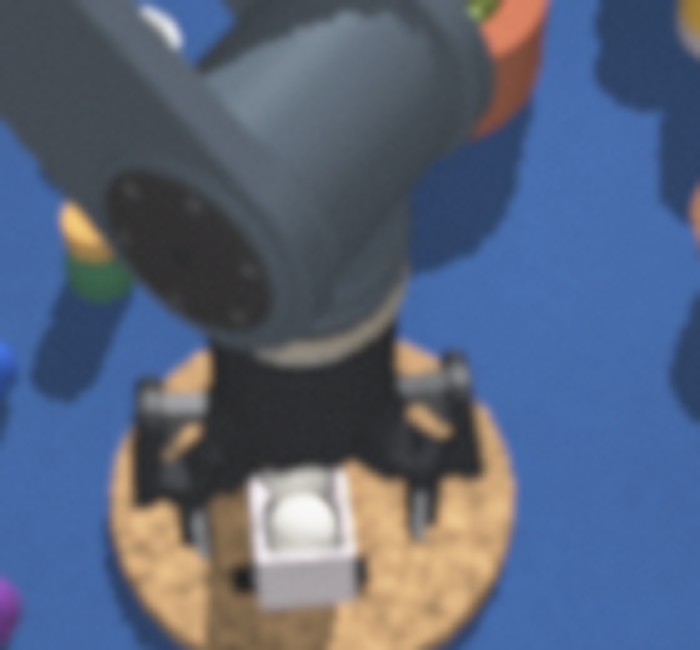

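View pics/t5.png

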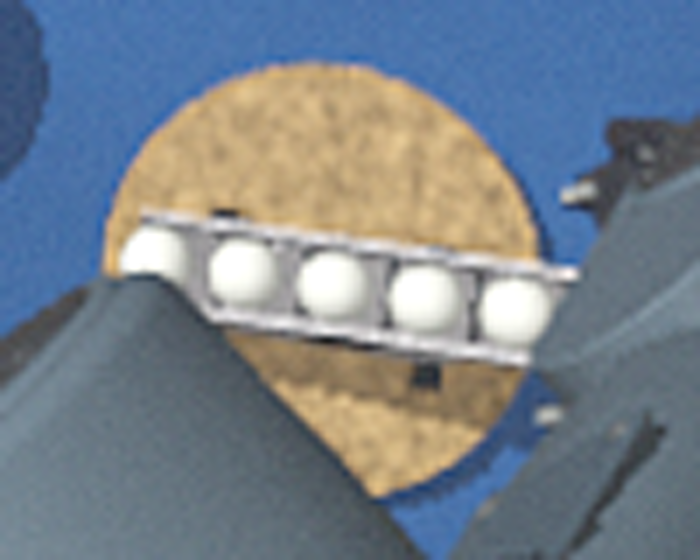

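```bash
python3 -m jog '[{"x":-0.2,"y":-0.1,"z":1.25,"spin":0,"grip":0},{"x":0,"y":0,"z":0,"spin":0,"grip":0},{"x":0,"y":0,"z":0,"spin":0,"grip":90},{"x":0,"y":0,"z":0,"spin":0,"grip":110},{"x":0,"y":0,"z":0,"spin":0,"grip":125},{"x":0,"y":0,"z":0,"spin":0,"grip":140},{"x":0,"y":0,"z":0,"spin":0,"grip":140},{"x":0,"y":0,"z":0,"spin":0,"grip":140}]' 20
```

```text
clock: 13.0
eef_pos: [427.5, -403.8, 76.9]
tcp_rot: [3.122, 0.016, 1.421]
force: [-0.1, -0.4, 1.2]
opening: 41.3
```

```bash
python3 -m jog '[{"x":0,"y":0,"z":0,"spin":0,"grip":160},{"x":0,"y":0,"z":-0.6,"spin":0,"grip":160},{"x":0,"y":0,"z":-0.6,"spin":0,"grip":160},{"x":0,"y":0,"z":0,"spin":0,"grip":160}]'; python3 - <<'E'
from h import *
snap("side","s6",(260,220,400,350),5)
snap("top","t6",(380,190,480,270),7)
E
```

```text
clock: 13.5
eef_pos: [427.2, -403.2, 89.2]
tcp_rot: [3.122, 0.015, 1.421]
force: [-0.5, -1.2, -2.0]
opening: 41.5
```

View pics/s6.png

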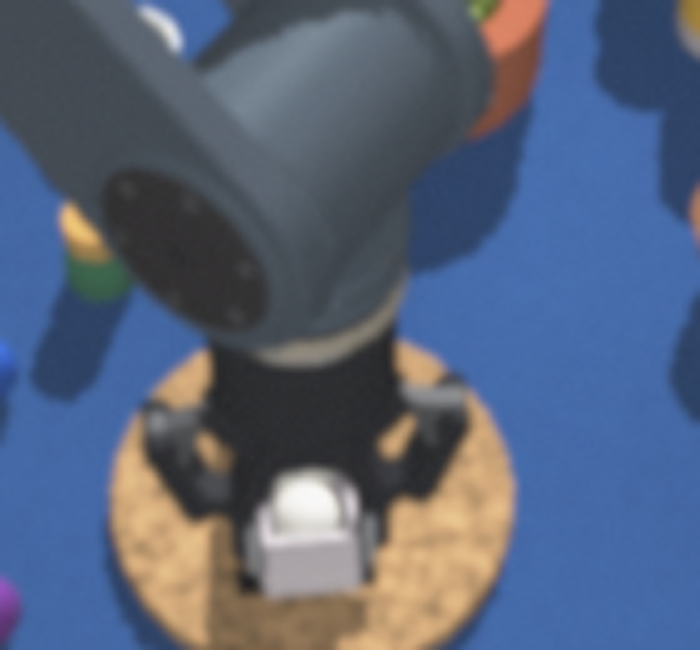

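View pics/t6.png

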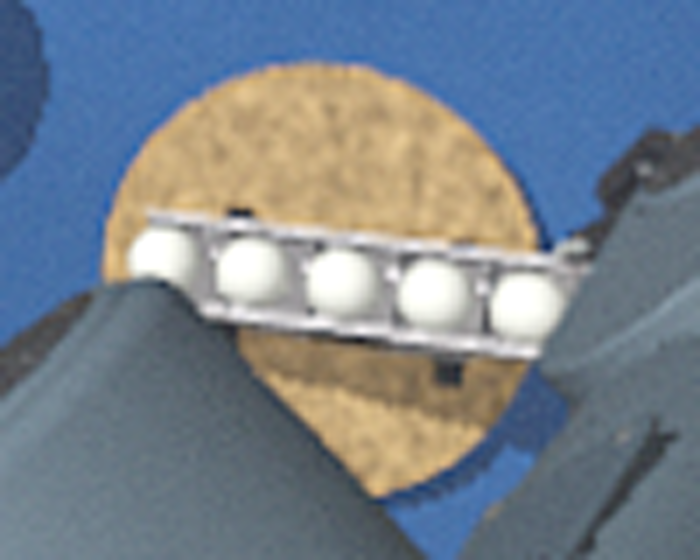

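At 20 N the scoop pivots in the pads. The front foot stayed on the trivet, the rear rose 12 mm, and force is only about half the weight. Next I'll lower it flat, squeeze at 120 N and test a rigid lift.

```bash
python3 -m jog '[{"x":0,"y":0,"z":0.6,"spin":0,"grip":160},{"x":0,"y":0,"z":0.7,"spin":0,"grip":160},{"x":0,"y":0,"z":0,"spin":0,"grip":160}]' 20; python3 -m jog '[{"x":0,"y":0,"z":0,"spin":0,"grip":255},{"x":0,"y":0,"z":0,"spin":0,"grip":255},{"x":0,"y":0,"z":0,"spin":0,"grip":255}]' 120;  python3 -m jog '[{"x":0,"y":0,"z":-0.4,"spin":0,"grip":255},{"x":0,"y":0,"z":-0.4,"spin":0,"grip":255},{"x":0,"y":0,"z":-0.2,"spin":0,"grip":255},{"x":0,"y":0,"z":0,"spin":0,"grip":255},{"x":0,"y":0,"z":0,"spin":0,"grip":255}]' 120; python3 - <<'E'
from h import *
snap("side","s7",(260,220,400,350),5)
snap("top","t7",(380,190,480,270),7)
E
```

```text
clock: 13.98
eef_pos: [427.9, -404.8, 76.2]
tcp_rot: [3.12, 0.018, 1.42]
force: [-1.6, 1.7, 5.5]
opening: 41.1
clock: 14.35
eef_pos: [428.0, -404.7, 76.9]
tcp_rot: [3.12, 0.017, 1.42]
force: [-2.5, 1.1, 6.9]
opening: 38.6
clock: 14.98
eef_pos: [427.1, -403.3, 85.2]
tcp_rot: [3.123, 0.015, 1.42]
force: [0.9, -0.4, -3.8]
opening: 38.3
```

View pics/t7.png

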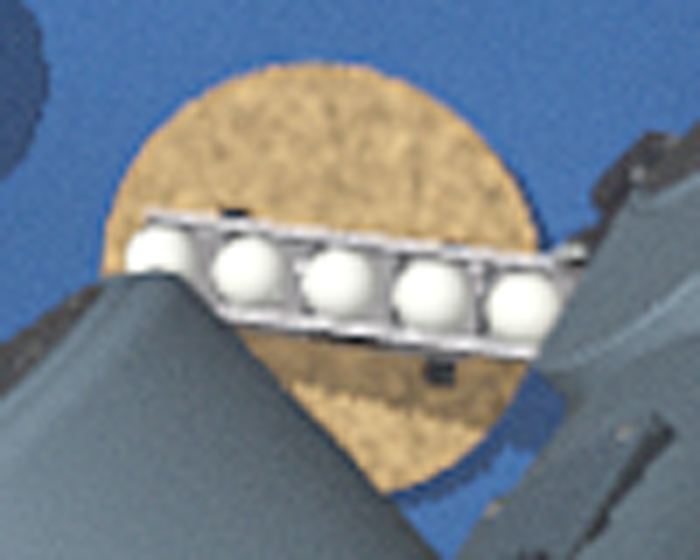

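View pics/s7.png

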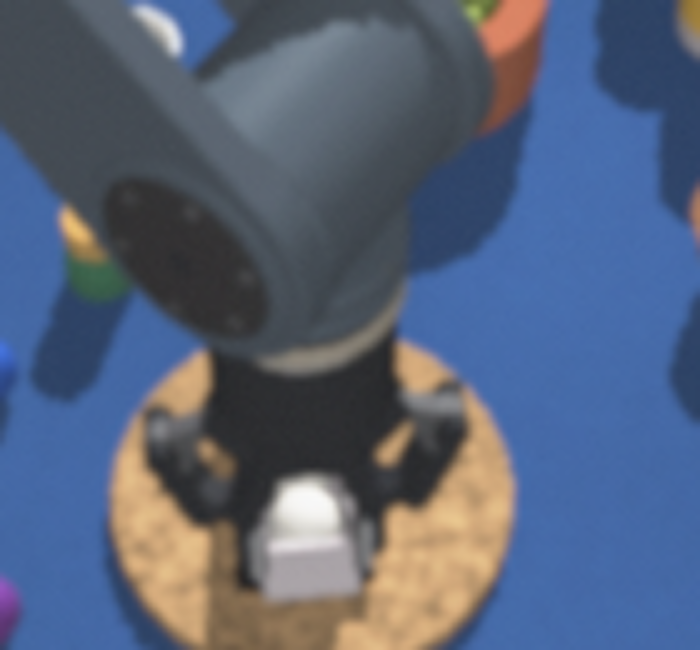

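```bash
python3 -m jog '[{"x":0,"y":0,"z":-0.4,"spin":0,"grip":255},{"x":0,"y":0,"z":-0.4,"spin":0,"grip":255},{"x":0,"y":0,"z":0,"spin":0,"grip":255},{"x":0,"y":0,"z":0,"spin":0,"grip":255}]' 120; python3 - <<'E'
from h import *
snap("top","t8",(380,190,480,270),7)
print([np.round(bot.state()["force"],1) for i in range(3)])
P=cloud("top",np.load("pics/t8.npy"))
# ball tops: local max in depth along file
f=lambda x,y:(380+x/7-.43,190+y/7-.43)
for q in [(160,245),(250,268),(340,283),(430,293),(522,303)]:
    u,v=map(int,f(*q)); w=P[v-2:v+3,u-2:u+3].reshape(-1,3); print(w[:,2].max().round(1),w.mean(0).round(1))
P=cloud("top",np.load("pics/t3.npy"))
for q in [(153,257),(242,270),(333,285),(426,298),(517,310)]:
    u,v=map(int,f(*q)); w=P[v-2:v+3,u-2:u+3].reshape(-1,3); print("init",w[:,2].max().round(1),w.mean(0).round(1))
E
```

```text
clock: 15.58
eef_pos: [427.0, -403.2, 94.0]
tcp_rot: [3.123, 0.015, 1.42]
force: [0.6, -0.4, -3.9]
opening: 38.0
[array([ 0.7,  0.6, -4.2]), array([ 0.7,  0.6, -4.2]), array([ 0.7,  0.6, -4.2])]
1194.1 [ 449.1 -213.6  152.4]
83.6 [ 447.9 -270.4   77.6]
93.3 [ 441.6 -306.8   87. ]
1194.1 [ 432.  -325.8  137.9]
110.2 [ 432.6 -378.5  103.6]
init 1194.1 [ 448.  -221.9  103.3]
init 70.8 [ 445.8 -270.3   66.2]
init 79.2 [ 439.6 -307.3   75. ]
init 89.4 [ 433.6 -344.    82.8]
init 94.7 [ 430.7 -380.8   89.3]
```

View pics/t8.png

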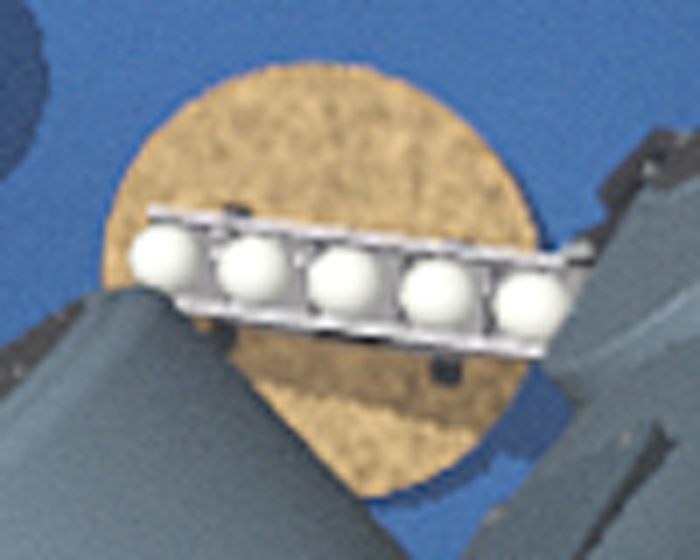

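```bash
python3 - <<'E'
from h import *
f=lambda x,y:(380+x/7-.43,190+y/7-.43)
a=onz("top",*f(237,211),28);b=onz("top",*f(447,372),29);c=onz("top",*f(225,340),26)
t=np.array([427,-403.2]);y=1.42;ux=np.array([np.cos(y),np.sin(y)]);uy=np.array([np.sin(y),-np.cos(y)])
for n,p in zip(("front far","rear near","front near?"),(a,b,c)): print(n,p.round(1),((p[:2]-t)@ux).round(1),((p[:2]-t)@uy).round(1))
for q in [(160,255),(250,268),(343,283)]:
  p=onz("top",*f(*q),75); print(((p[:2]-t)@ux).round(1),((p[:2]-t)@uy).round(1))
g=np.array([581.5,-41])-64*ux-140*ux
print(g,((g-t)@ux),((g-t)@uy))
E
```

```text
front far [ 475.6 -279.3   28. ] 129.7 29.4
rear near [ 404.4 -371.8   29. ] 27.6 -27.0
front near? [ 417.3 -273.1   26. ] 127.2 -29.1
171.9 -2.3
132.6 -1.4
91.9 -1.1
[ 550.85400414 -242.68495962] 177.29950360624838 98.33503215857807
```

```bash
python3 -m jog '[{"x":0,"y":0,"z":-0.7,"spin":0,"grip":255},{"x":0,"y":0,"z":-1.2,"spin":0,"grip":255},{"x":0,"y":0,"z":-1.2,"spin":0,"grip":255},{"x":0,"y":0,"z":-1.2,"spin":0,"grip":255},{"x":0,"y":0,"z":-1.2,"spin":0,"grip":255},{"x":0,"y":0,"z":-1.2,"spin":0,"grip":255},{"x":0,"y":0,"z":-0.6,"spin":0,"grip":255},{"x":0,"y":0.4,"z":0,"spin":0,"grip":255},{"x":0.3,"y":0.8,"z":0,"spin":0,"grip":255},{"x":0.6,"y":0.8,"z":0,"spin":0,"grip":255},{"x":0.8,"y":0.8,"z":0,"spin":0,"grip":255},{"x":0.8,"y":0.8,"z":0,"spin":0,"grip":255},{"x":0.8,"y":0.8,"z":0,"spin":0,"grip":255},{"x":0.8,"y":0.8,"z":0,"spin":0,"grip":255},{"x":0.8,"y":0.8,"z":0,"spin":0,"grip":255},{"x":0.8,"y":0.8,"z":0,"spin":0,"grip":255},{"x":0.8,"y":0.8,"z":0,"spin":0,"grip":255},{"x":0.8,"y":0.5,"z":0,"spin":0,"grip":255},{"x":0.8,"y":0,"z":0,"spin":0,"grip":255},{"x":0.8,"y":0,"z":0,"spin":0,"grip":255}]' 120; python3 - <<'E'
from h import *
snap("top","t9",(330,150,450,240),6)
E
```

```text
clock: 18.12
eef_pos: [525.8, -320.1, 171.8]
tcp_rot: [3.124, 0.014, 1.421]
force: [-0.5, 0.3, -4.2]
opening: 38.0
```

View pics/t9.png

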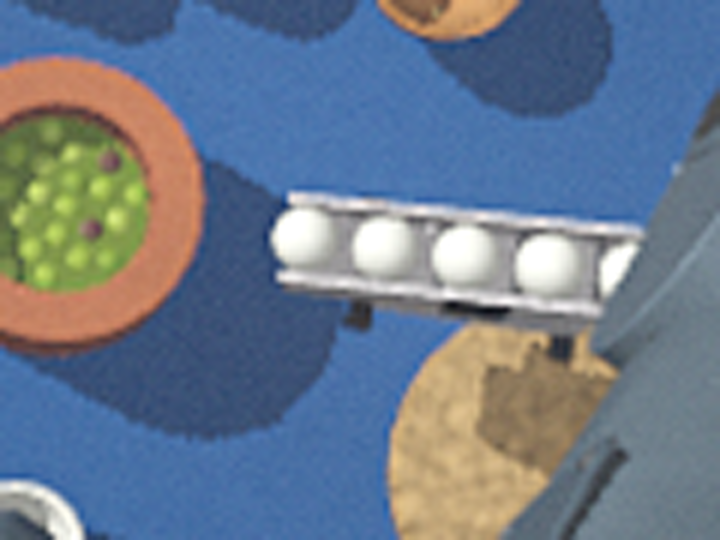

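```bash
python3 - <<'E'
from h import *
im=cv2.imread("pics/t9_raw.png");h=cv2.cvtColor(im,cv2.COLOR_BGR2HSV)
m=((h[...,0]>25)&(h[...,0]<60)&(h[...,1]>80)).astype(np.uint8);k=np.zeros_like(m);k[155:212,312:368]=1;m&=k
# mouth at rim z70: dark+green interior = not terracotta hole ; outer: terracotta filled
t=(((h[...,0]<14)|(h[...,0]>172))&(h[...,1]>90)).astype(np.uint8)&k
c=max(cv2.findContours(t,cv2.RETR_EXTERNAL,cv2.CHAIN_APPROX_NONE)[0],key=cv2.contourArea)
w=np.array([onz("top",*p[0],70)[:2] for p in cv2.convexHull(c)],np.float32);print("outer@70",cv2.fitEllipse(w),cv2.minEnclosingCircle(w))
ug=np.argwhere(m)[:,::-1];w=np.array([onz("top",*p,44)[:2] for p in ug],np.float32);print("bed",cv2.minEnclosingCircle(w))
im=cv2.imread("pics/s3_raw.png");h=cv2.cvtColor(im,cv2.COLOR_BGR2HSV)
k=np.zeros(h.shape[:2],np.uint8);k[195:250,315:375]=1
t=((h[...,0]<14)&(h[...,1]>90)&(h[...,2]>165)).astype(np.uint8)&k
c=max(cv2.findContours(t,cv2.RETR_EXTERNAL,cv2.CHAIN_APPROX_NONE)[0],key=cv2.contourArea)
w=np.array([onz("side",*p[0],70)[:2] for p in cv2.convexHull(c)],np.float32);print("side outer",cv2.fitEllipse(w),cv2.minEnclosingCircle(w))
E
```

```text
outer@70 ((579.8709106445312, -40.00886154174805), (147.2327423095703, 152.98086547851562), 64.87486267089844) ((579.1221923828125, -40.021541595458984), 76.71804809570312)
bed ((583.8347778320312, -41.2808952331543), 48.34726333618164)
side outer ((585.3075561523438, -42.99062728881836), (144.60728454589844, 145.0432586669922), 60.69041442871094) ((585.350341796875, -43.1321907043457), 72.94099426269531)
```

```bash
python3 -m jog '[{"x":0.8,"y":0.25,"z":0,"spin":0,"grip":255},{"x":0.9,"y":0.25,"z":0,"spin":0,"grip":255},{"x":0.9,"y":0.25,"z":0,"spin":0,"grip":255},{"x":0.9,"y":0.25,"z":0,"spin":0,"grip":255},{"x":0.9,"y":0.25,"z":0,"spin":0,"grip":255},{"x":0.9,"y":0.15,"z":0,"spin":0,"grip":255},{"x":0.9,"y":0,"z":0,"spin":0,"grip":255},{"x":0.7,"y":0,"z":0,"spin":0,"grip":255},{"x":0.5,"y":0,"z":0.2,"spin":0,"grip":255},{"x":0.3,"y":0,"z":0.5,"spin":0,"grip":255},{"x":0,"y":0,"z":0.6,"spin":0,"grip":255},{"x":0,"y":0,"z":0.6,"spin":0,"grip":255},{"x":0,"y":0,"z":0.4,"spin":0,"grip":255},{"x":0,"y":0,"z":0,"spin":0,"grip":255}]' 120; python3 - <<'E'
from h import *
snap("side","s10",(270,170,400,280),6)
snap("top","t10",(310,140,430,230),6)
E
```

```text
clock: 19.92
eef_pos: [552.8, -240.5, 145.8]
tcp_rot: [3.125, 0.014, 1.421]
force: [0.2, 0.3, -4.7]
opening: 38.2
```

View pics/t10.png

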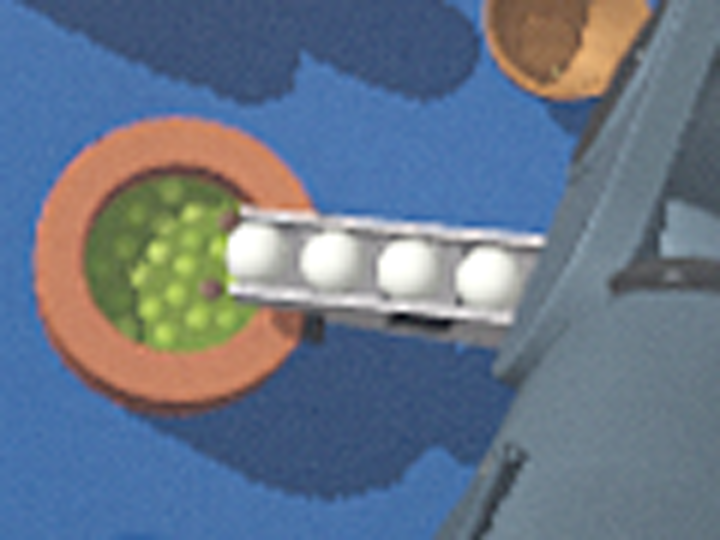

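View pics/s10.png

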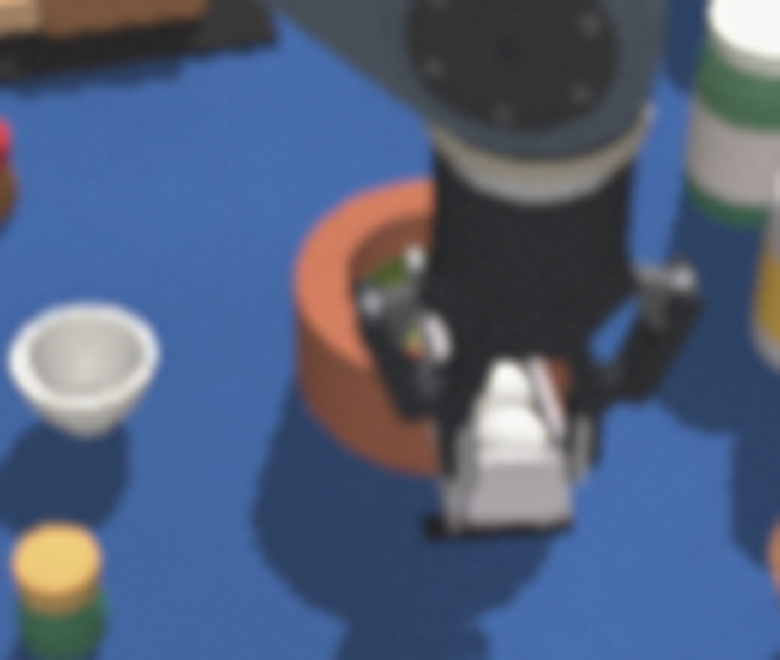

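```bash
python3 -m jog '[{"x":0.2,"y":0,"z":0.4,"spin":0,"grip":255},{"x":0,"y":0,"z":0.3,"spin":0,"grip":255},{"x":0,"y":0,"z":0,"spin":0,"grip":255}]' 120;python3 -m jog '[{"x":0,"y":0,"z":0.25,"spin":0,"grip":255},{"x":0,"y":0,"z":0,"spin":0,"grip":255}]' 120
```

```text
clock: 20.4
eef_pos: [553.7, -238.8, 139.3]
tcp_rot: [3.123, 0.014, 1.421]
force: [-0.5, -1.0, -4.0]
opening: 38.4
clock: 20.65
eef_pos: [554.0, -238.9, 137.0]
tcp_rot: [3.122, 0.014, 1.42]
force: [0.4, 0.2, -2.5]
opening: 38.3
```

```bash
python3 -m jog '[{"x":0,"y":0,"z":0.15,"spin":0,"grip":255},{"x":0,"y":0,"z":0,"spin":0,"grip":255}]' 120;python3 -m jog '[{"x":0,"y":0,"z":0,"spin":0,"grip":200},{"x":0,"y":0,"z":0,"spin":0,"grip":170},{"x":0,"y":0,"z":0,"spin":0,"grip":160},{"x":0,"y":0,"z":0,"spin":0,"grip":160}]' 20
```

```text
clock: 20.9
eef_pos: [554.1, -239.1, 135.7]
tcp_rot: [3.122, 0.014, 1.42]
force: [-0.3, -0.1, -2.6]
opening: 38.0
clock: 21.4
eef_pos: [554.1, -239.0, 135.8]
tcp_rot: [3.122, 0.014, 1.421]
force: [-1.5, -1.1, -0.9]
opening: 37.8
```

```bash
python3 -m jog '[{"x":0,"y":0,"z":0,"spin":0,"grip":145},{"x":0,"y":0,"z":0,"spin":0,"grip":140},{"x":0,"y":0,"z":0,"spin":0,"grip":140}]' 20
```

```text
clock: 21.78
eef_pos: [554.2, -239.0, 135.8]
tcp_rot: [3.122, 0.014, 1.42]
force: [-1.3, -0.5, -1.8]
opening: 38.6
```

```bash
python3 -m jog '[{"x":0,"y":0,"z":0,"spin":0,"grip":136},{"x":0,"y":0,"z":0,"spin":0,"grip":134},{"x":0,"y":0,"z":0,"spin":0,"grip":134}]' 20
python3 -m jog '[{"x":0.1,"y":0,"z":-0.5,"spin":0,"grip":134},{"x":0.3,"y":0,"z":-0.5,"spin":0,"grip":134},{"x":0,"y":0,"z":0,"spin":0,"grip":134}]' 20;  python3 - <<'E'
from h import *
snap("top","t11",(310,140,430,230),6)
E
```

```text
clock: 22.15
eef_pos: [554.2, -238.9, 135.7]
tcp_rot: [3.122, 0.014, 1.42]
force: [0.4, -0.3, -2.1]
opening: 40.8
clock: 22.52
eef_pos: [554.5, -234.4, 146.2]
tcp_rot: [3.122, 0.014, 1.421]
force: [-0.5, -0.2, -3.7]
opening: 40.5
```

View pics/t11.png

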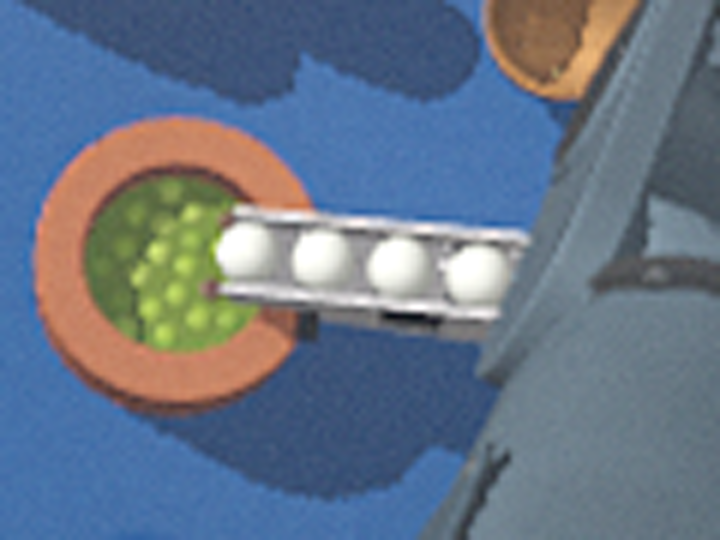

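```bash
cat >> h.py <<'E'
def balls(raw,dep):
    im=cv2.imread(raw);h=cv2.cvtColor(im,cv2.COLOR_BGR2HSV)
    P=cloud("top",np.load(dep)); out=[]
    m=((h[...,1]<35)&(h[...,2]>215)).astype(np.uint8); k=np.zeros_like(m);k[150:260,312:470]=1;m&=k
    n,l,st,c=cv2.connectedComponentsWithStats(m)
    for i in range(1,n):
        if st[i,4]<15: continue
        w=P[l==i]; w=w[(w[:,2]>30)&(w[:,2]<250)]
        if len(w)<5: continue
        out.append((np.round(c[i],1),st[i,4],np.round(onz("top",*c[i],np.median(w[:,2])-4),1),np.round(np.median(w[:,2]),1)))
    return out
E
python3 - <<'E'
from h import *
for n in ("t3","t9","t10","t11"):
    print(n)
    for b in balls(f"pics/{n}_raw.png",f"pics/{n}.npy"): print(b)
E
```

```text
t3
(array([400.9, 226.3]), np.int32(53), array([ 451.6, -233.3,   53. ]), np.float64(57.0))
(array([413.7, 228.1]), np.int32(52), array([ 446. , -270.9,   60.2]), np.float64(64.2))
(array([426.5, 229.7]), np.int32(54), array([ 440.9, -307.8,   68.8]), np.float64(72.8))
(array([439.7, 231.7]), np.int32(58), array([ 434.9, -345.4,   76.6]), np.float64(80.6))
(array([461.1, 234.9]), np.int32(18), array([ 425.6, -405.7,   86.8]), np.float64(90.8))
(array([336.7, 243.6]), np.int32(143), array([395.9, -36. ,  36. ]), np.float64(40.0))
(array([452.8, 233.6]), np.int32(60), array([ 429.2, -382. ,   84.1]), np.float64(88.1))
t9
(array([379.4, 188.4]), np.int32(54), array([ 552.3, -152.6,  141.3]), np.float64(145.3))
(array([392.8, 190.2]), np.int32(58), array([ 545.7, -189.4,  150.9]), np.float64(154.9))
(array([406.2, 191.6]), np.int32(60), array([ 540.8, -225.7,  159.7]), np.float64(163.7))
(array([420.1, 193.3]), np.int32(61), array([ 534.9, -262.5,  169.1]), np.float64(173.1))
(array([432. , 193.8]), np.int32(24), array([ 532.9, -294.2,  175.1]), np.float64(179.1))
(array([338.6, 235.4]),
[... 258 characters left out ...]
 183.6]), np.int32(56), array([ 568.1, -146.2,  134.1]), np.float64(138.1))
(array([390.1, 185.4]), np.int32(56), array([ 561.3, -183.4,  143.5]), np.float64(147.5))
(array([337.7, 243. ]), np.int32(133), array([397.7, -39.2,  35.9]), np.float64(39.9))
t11
(array([349.7, 180.8]), np.int32(50), array([580.2, -69.2, 109.4]), np.float64(113.4))
(array([362.3, 182.2]), np.int32(52), array([ 574.7, -105.9,  119.2]), np.float64(123.2))
(array([375.3, 183.4]), np.int32(54), array([ 569.3, -142.5,  130.5]), np.float64(134.5))
(array([388.2, 184.7]), np.int32(57), array([ 563.6, -178.2,  142.3]), np.float64(146.3))
(array([336.7, 243.6]), np.int32(145), array([395.8, -36. ,  35.7]), np.float64(39.7))
```

```bash
python3 -m jog '[{"x":0.16,"y":0,"z":-0.24,"spin":0,"grip":134},{"x":0.16,"y":0,"z":-0.24,"spin":0,"grip":134},{"x":0.16,"y":0,"z":-0.24,"spin":0,"grip":134},{"x":0.16,"y":0,"z":-0.24,"spin":0,"grip":134},{"x":0.16,"y":0,"z":-0.24,"spin":0,"grip":134},{"x":0.16,"y":0,"z":-0.24,"spin":0,"grip":134},{"x":0,"y":0,"z":0,"spin":0,"grip":134}]' 20;  python3 - <<'E'
from h import *
snap("top","t12",(310,140,430,230),6)
for b in balls("pics/t12_raw.png","pics/t12.npy"): print(b)
E
```

```text
clock: 23.45
eef_pos: [555.5, -224.0, 161.0]
tcp_rot: [3.123, 0.014, 1.421]
force: [0.2, -0.1, -4.3]
opening: 40.6
(array([346.6, 179.4]), np.int32(50), array([581.6, -58.9, 122.2]), np.float64(126.2))
(array([359.5, 180.6]), np.int32(52), array([575.8, -95.6, 134.5]), np.float64(138.5))
(array([372.4, 182.1]), np.int32(55), array([ 569.7, -131.6,  145.6]), np.float64(149.6))
(array([385.8, 183.4]), np.int32(60), array([ 564.3, -168.3,  156.6]), np.float64(160.6))
(array([336.7, 243.6]), np.int32(145), array([395.8, -36.1,  35.2]), np.float64(39.2))
```

View pics/t12.png

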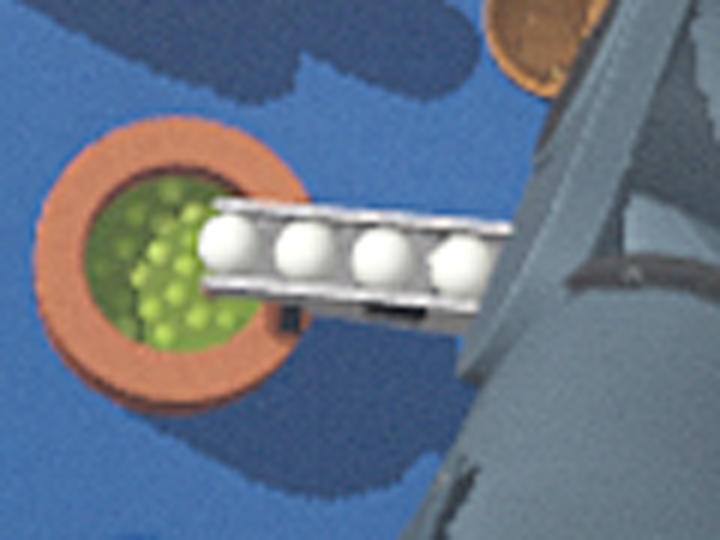

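```bash
python3 -m jog '[{"x":-0.3,"y":0,"z":0.5,"spin":0,"grip":134},{"x":-0.3,"y":0,"z":0.5,"spin":0,"grip":134},{"x":-0.1,"y":0,"z":0.2,"spin":0,"grip":134},{"x":0,"y":0,"z":0,"spin":0,"grip":133},{"x":0,"y":0,"z":0,"spin":0,"grip":132},{"x":0,"y":0,"z":0,"spin":0,"grip":132}]' 20; python3 -m jog '[{"x":0.16,"y":0,"z":-0.24,"spin":0,"grip":132},{"x":0.16,"y":0,"z":-0.24,"spin":0,"grip":132},{"x":0.16,"y":0,"z":-0.24,"spin":0,"grip":132},{"x":0,"y":0,"z":0,"spin":0,"grip":132}]' 20;  python3 - <<'E'
from h import *
snap("top","t13",(310,140,430,230),6)
for b in balls("pics/t13_raw.png","pics/t13.npy"): print(b)
E
```

```text
clock: 24.25
eef_pos: [554.5, -231.9, 148.0]
tcp_rot: [3.124, 0.014, 1.42]
force: [-0.9, -0.3, -3.3]
opening: 41.4
clock: 24.75
eef_pos: [555.1, -226.4, 155.9]
tcp_rot: [3.123, 0.014, 1.421]
force: [-0.8, 0.8, -3.2]
opening: 41.1
(array([378.4, 177.2]), np.int32(36), array([ 586.9, -151. ,  135.6]), np.float64(139.6))
(array([348.6, 181. ]), np.int32(49), array([579.9, -66.3, 107.1]), np.float64(111.1))
(array([361., 182.]), np.int32(50), array([ 574.8, -101.6,  120.3]), np.float64(124.3))
(array([373.6, 183.2]), np.int32(53), array([ 568.9, -136.9,  134.9]), np.float64(138.9))
(array([386.8, 184.3]), np.int32(59), array([ 563.3, -172.7,  148.6]), np.float64(152.6))
(array([336.7, 243.5]), np.int32(146), array([396.3, -36.2,  35.8]), np.float64(39.8))
```

```bash
python3 -m jog '[{"x":0.17,"y":0,"z":-0.22,"spin":0,"grip":132},{"x":0.17,"y":0,"z":-0.22,"spin":0,"grip":132},{"x":0.17,"y":0,"z":-0.22,"spin":0,"grip":132},{"x":0.17,"y":0,"z":-0.22,"spin":0,"grip":132},{"x":0.17,"y":0,"z":-0.22,"spin":0,"grip":132},{"x":0,"y":0,"z":0,"spin":0,"grip":132},{"x":0,"y":0,"z":0,"spin":0,"grip":132}]' 20;  python3 - <<'E'
from h import *
snap("top","t14",(310,140,430,230),6)
for b in balls("pics/t14_raw.png","pics/t14.npy"): print(b)
E
```

```text
clock: 25.68
eef_pos: [556.2, -217.2, 167.3]
tcp_rot: [3.124, 0.014, 1.421]
force: [0.1, 0.3, -2.7]
opening: 41.3
(array([371.1, 176.2]), np.int32(62), array([ 592.2, -131.4,  123.9]), np.float64(127.9))
(array([335.4, 181.7]), np.int32(47), array([585.3, -28.5,  69.6]), np.float64(73.6))
(array([356.1, 184.2]), np.int32(142), array([570.9, -88.9, 106.1]), np.float64(110.1))
(array([372.2, 182.5]), np.int32(54), array([ 570.1, -132.1,  138.3]), np.float64(142.3))
(array([384.8, 183.4]), np.int32(59), array([ 564.7, -165.9,  154.5]), np.float64(158.5))
(array([376.6, 189.6]), np.int32(18), array([ 549.3, -145. ,  137.7]), np.float64(141.7))
(array([336.7, 243.5]), np.int32(145), array([396.2, -36.1,  35.8]), np.float64(39.8))
```

View pics/t14.png

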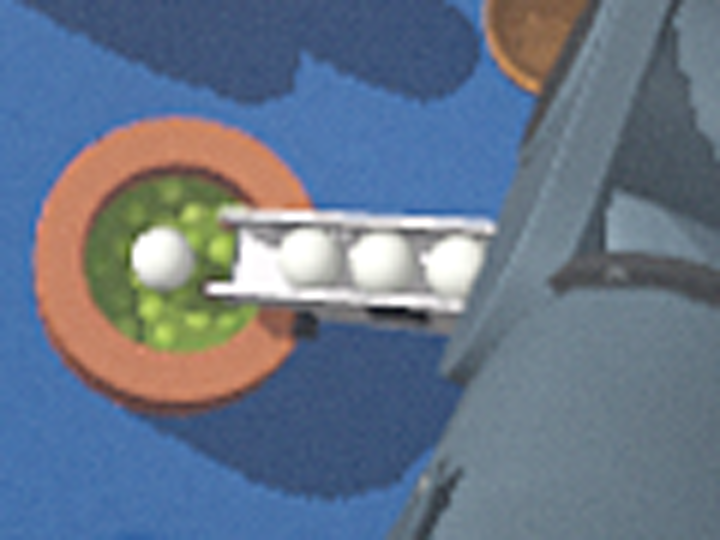

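Ball 5 is in the crock (crop (163,257)) and four are still in the scoop. Continuing.

```bash
python3 -m jog '[{"x":0.19,"y":0,"z":-0.2,"spin":0,"grip":132},{"x":0.19,"y":0,"z":-0.2,"spin":0,"grip":132},{"x":0.19,"y":0,"z":-0.2,"spin":0,"grip":132},{"x":0.19,"y":0,"z":-0.2,"spin":0,"grip":132},{"x":0.19,"y":0,"z":-0.2,"spin":0,"grip":132},{"x":0,"y":0,"z":0,"spin":0,"grip":132},{"x":0,"y":0,"z":0,"spin":0,"grip":132}]' 20;  python3 - <<'E'
from h import *
snap("top","t15",(310,140,430,230),6)
for b in balls("pics/t15_raw.png","pics/t15.npy"): print(b)
E
```

```text
clock: 26.6
eef_pos: [557.6, -207.0, 177.9]
tcp_rot: [3.123, 0.014, 1.42]
force: [-0.3, -0.3, -4.1]
opening: 41.4
(array([367.6, 175.6]), np.int32(60), array([ 594. , -121.1,  123.1]), np.float64(127.1))
(array([327.4, 180.6]), np.int32(45), array([588.1,  -3.8,  70.9]), np.float64(74.9))
(array([358.2, 184.8]), np.int32(153), array([568. , -94.3, 112.3]), np.float64(116.3))
(array([370.5, 182.1]), np.int32(54), array([ 570.6, -127. ,  141. ]), np.float64(145.0))
(array([382.3, 182.5]), np.int32(50), array([ 565.7, -157.7,  160.4]), np.float64(164.4))
(array([336.6, 243.7]), np.int32(144), array([395.7, -35.9,  35.9]), np.float64(39.9))
```

View pics/t15.png

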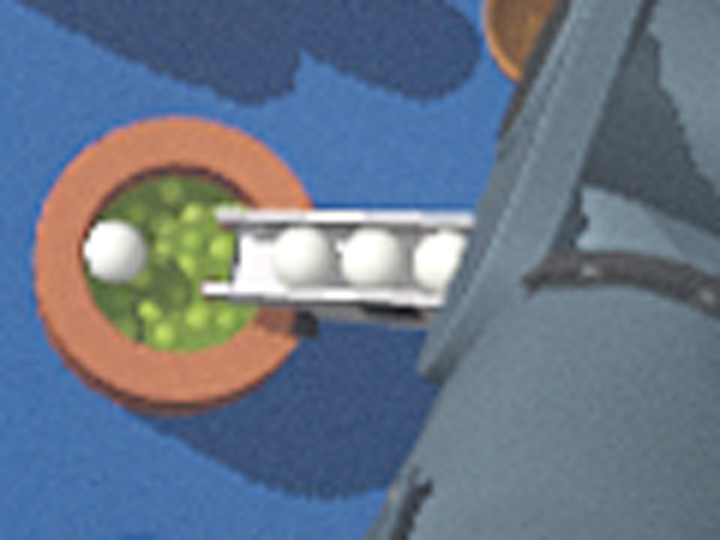

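```bash
python3 -m jog '[{"x":0.2,"y":0,"z":-0.18,"spin":0,"grip":132},{"x":0.2,"y":0,"z":-0.18,"spin":0,"grip":132},{"x":0.2,"y":0,"z":-0.18,"spin":0,"grip":132},{"x":0.2,"y":0,"z":-0.18,"spin":0,"grip":132},{"x":0,"y":0,"z":0,"spin":0,"grip":132},{"x":0,"y":0,"z":0,"spin":0,"grip":132},{"x":0,"y":0,"z":0,"spin":0,"grip":132}]' 20;  python3 - <<'E'
from h import *
snap("top","t16",(310,140,430,230),6)
for b in balls("pics/t16_raw.png","pics/t16.npy"): print(b)
E
```

```text
clock: 27.52
eef_pos: [558.8, -198.4, 185.5]
tcp_rot: [3.124, 0.014, 1.42]
force: [0.5, 0.4, -4.0]
opening: 41.5
(array([366.5, 175.5]), np.int32(71), array([ 595.5, -118.5,  117.1]), np.float64(121.1))
(array([327.6, 180.3]), np.int32(45), array([589.4,  -4.4,  69. ]), np.float64(73.0))
(array([337.8, 181.9]), np.int32(48), array([584.8, -35.8,  69.8]), np.float64(73.8))
(array([367.5, 184.1]), np.int32(129), array([ 565.4, -118.9,  136.2]), np.float64(140.2))
(array([379.8, 181.7]), np.int32(44), array([ 567.4, -150.1,  163.8]), np.float64(167.8))
(array([353. , 184.7]), np.int32(78), array([574.8, -82.1,  79.8]), np.float64(83.8))
(array([336.7, 243.6]), np.int32(143), array([395.9, -36. ,  36.3]), np.float64(40.3))
```

View pics/t16.png

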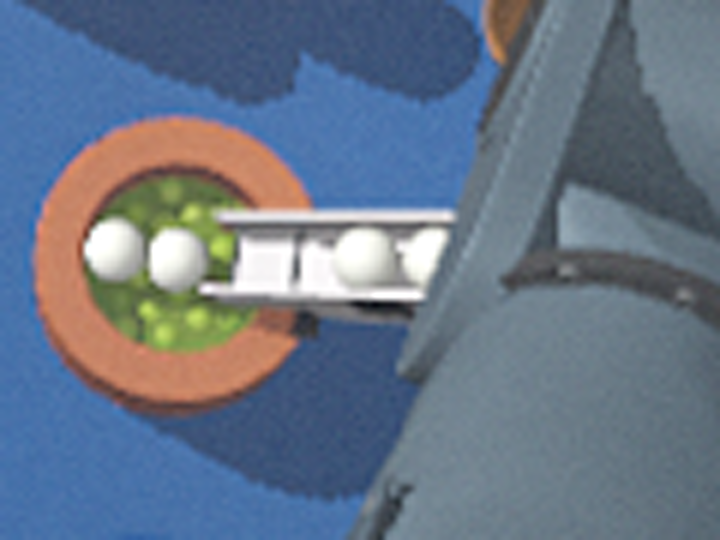

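```bash
python3 -m jog '[{"x":0.2,"y":0,"z":-0.16,"spin":0,"grip":132},{"x":0.2,"y":0,"z":-0.16,"spin":0,"grip":132},{"x":0.2,"y":0,"z":-0.16,"spin":0,"grip":132},{"x":0.2,"y":0,"z":-0.15,"spin":0,"grip":132},{"x":0,"y":0,"z":0,"spin":0,"grip":132},{"x":0,"y":0,"z":0,"spin":0,"grip":132}]' 20;  python3 - <<'E'
from h import *
snap("top","t17",(310,140,430,230),6)
for b in balls("pics/t17_raw.png","pics/t17.npy"): print(b)
E
```

```text
clock: 28.32
eef_pos: [560.0, -189.8, 192.2]
tcp_rot: [3.123, 0.014, 1.42]
force: [0.2, 0.3, -3.7]
opening: 41.0
(array([363.7, 174.6]), np.int32(68), array([ 596.7, -109.2,  124.2]), np.float64(128.2))
(array([327.6, 180.3]), np.int32(45), array([589.2,  -4.4,  70. ]), np.float64(74.0))
(array([364.7, 183.4]), np.int32(124), array([ 566.1, -109.7,  142.4]), np.float64(146.4))
(array([377.1, 181. ]), np.int32(34), array([ 568. , -141.3,  169.8]), np.float64(173.8))
(array([337.8, 181.9]), np.int32(48), array([585. , -35.9,  69.1]), np.float64(73.1))
(array([350.3, 183.9]), np.int32(74), array([575.5, -73.2,  87.1]), np.float64(91.1))
(array([336.7, 243.6]), np.int32(145), array([395.7, -36. ,  35.8]), np.float64(39.8))
```

View pics/t17.png

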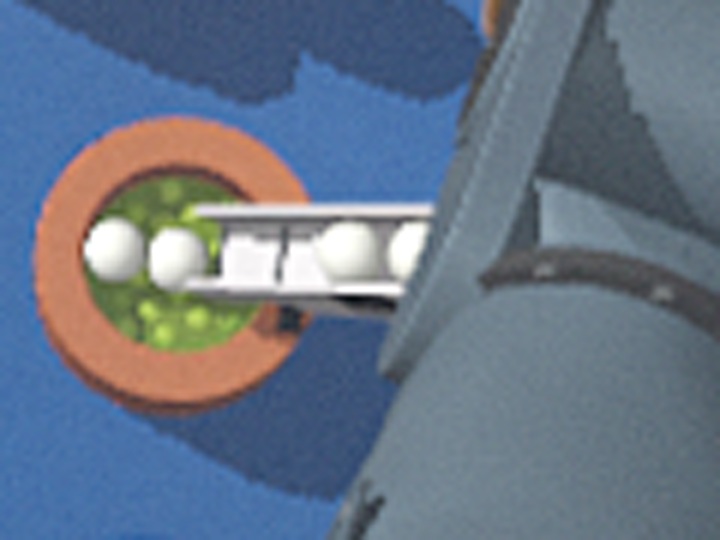

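```bash
python3 -m jog '[{"x":-0.4,"y":0,"z":0.3,"spin":0,"grip":132},{"x":-0.4,"y":0,"z":0.3,"spin":0,"grip":132},{"x":0,"y":0,"z":0,"spin":0,"grip":132},{"x":0,"y":0,"z":0,"spin":0,"grip":131},{"x":0,"y":0,"z":0,"spin":0,"grip":131},{"x":0.2,"y":0,"z":-0.16,"spin":0,"grip":131},{"x":0.2,"y":0,"z":-0.16,"spin":0,"grip":131},{"x":0,"y":0,"z":0,"spin":0,"grip":131}]' 20;  python3 - <<'E'
from h import *
snap("top","t18",(310,140,430,230),6)
for b in balls("pics/t18_raw.png","pics/t18.npy"): print(b)
E
```

```text
clock: 29.38
eef_pos: [559.4, -194.1, 189.2]
tcp_rot: [3.123, 0.013, 1.42]
force: [-1.1, -0.2, -4.2]
opening: 41.8
(array([356.2, 175.5]), np.int32(23), array([601.6, -91.1,  88.6]), np.float64(92.6))
(array([327.6, 180.3]), np.int32(45), array([589.3,  -4.4,  69.8]), np.float64(73.8))
(array([337.7, 182. ]), np.int32(47), array([584.6, -35.8,  69.5]), np.float64(73.5))
(array([365.8, 183.2]), np.int32(102), array([ 568.1, -113.9,  135.5]), np.float64(139.5))
(array([378.8, 181.5]), np.int32(32), array([ 567.6, -146.9,  165.5]), np.float64(169.5))
(array([353.2, 184.9]), np.int32(70), array([573.9, -82.7,  80.2]), np.float64(84.2))
(array([336.7, 243.6]), np.int32(143), array([395.9, -36. ,  36. ]), np.float64(40.0))
```

```bash
python3 -m jog '[{"x":0.21,"y":0,"z":-0.15,"spin":0,"grip":131},{"x":0.21,"y":0,"z":-0.15,"spin":0,"grip":131},{"x":0.21,"y":0,"z":-0.15,"spin":0,"grip":131},{"x":0,"y":0,"z":0,"spin":0,"grip":131},{"x":0,"y":0,"z":0,"spin":0,"grip":131}]' 20;  python3 - <<'E'
from h import *
snap("top","t19",(310,140,430,230),6)
for b in balls("pics/t19_raw.png","pics/t19.npy"): print(b)
E
```

```text
clock: 30.05
eef_pos: [560.3, -187.4, 193.9]
tcp_rot: [3.123, 0.013, 1.42]
force: [0.5, -0.5, -2.8]
opening: 41.7
(array([375.1, 174.8]), np.int32(17), array([ 589.7, -138.3,  153.5]), np.float64(157.5))
(array([327.6, 180.3]), np.int32(45), array([589.3,  -4.4,  69.5]), np.float64(73.5))
(array([337.8, 181.8]), np.int32(47), array([585.2, -35.9,  69.4]), np.float64(73.4))
(array([363.4, 182.7]), np.int32(74), array([ 568.9, -106.6,  139.1]), np.float64(143.1))
(array([375. , 182.9]), np.int32(41), array([ 564. , -136.6,  161.4]), np.float64(165.4))
(array([353. , 184.9]), np.int32(69), array([574.5, -82.3,  78.1]), np.float64(82.1))
(array([336.6, 243.6]), np.int32(146), array([396.1, -35.9,  35.5]), np.float64(39.5))
```

View pics/t19.png

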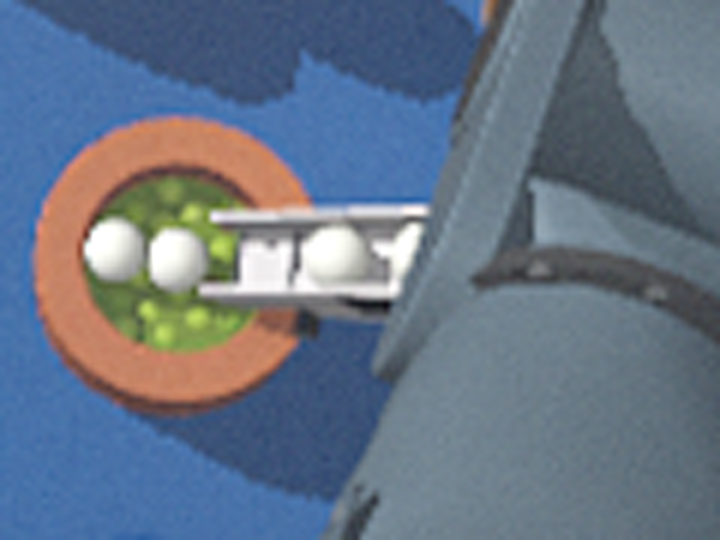

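```bash
python3 -m jog '[{"x":0.22,"y":0,"z":-0.14,"spin":0,"grip":131},{"x":0,"y":0,"z":0,"spin":0,"grip":131},{"x":0,"y":0,"z":0,"spin":0,"grip":131},{"x":0,"y":0,"z":0,"spin":0,"grip":131}]' 20;  python3 - <<'E'
from h import *
snap("top","t20",(310,140,430,230),6)
for b in balls("pics/t20_raw.png","pics/t20.npy"): print(b)
E
```

```text
clock: 30.6
eef_pos: [560.7, -185.2, 195.5]
tcp_rot: [3.123, 0.014, 1.42]
force: [-0.8, -0.1, -3.8]
opening: 41.4
(array([372.8, 174.6]), np.int32(25), array([ 591.1, -132.4,  148.8]), np.float64(152.8))
(array([327.4, 180.2]), np.int32(44), array([589.4,  -3.8,  70. ]), np.float64(74.0))
(array([341.6, 181.8]), np.int32(92), array([582.4, -46.8,  83.4]), np.float64(87.4))
(array([373.1, 183.7]), np.int32(65), array([ 569. , -136.6,  127.4]), np.float64(131.4))
(array([353.8, 185.2]), np.int32(38), array([572.2, -84.2,  83.6]), np.float64(87.6))
(array([363.1, 184.5]), np.int32(64), array([ 571.6, -110.6,  100.4]), np.float64(104.4))
(array([336.7, 243.6]), np.int32(144), array([395.9, -36.2,  35.7]), np.float64(39.7))
```

View pics/t20.png

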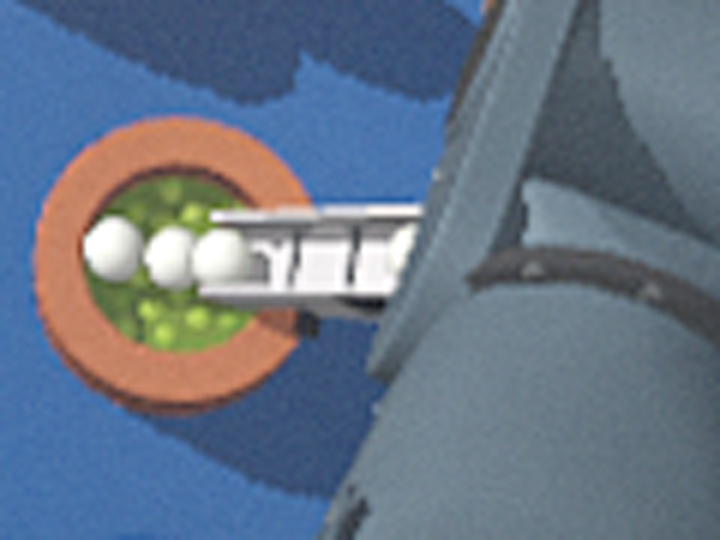

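Ball 3 has left its rib but is resting on the lip against ball 4 (crop (222,255)). I'll clamp firmly to hold this tilt, then draw the scoop back along its own axis so ball 3 drops.

```bash
python3 -m jog '[{"x":0,"y":0,"z":0,"spin":0,"grip":140},{"x":0,"y":0,"z":0,"spin":0,"grip":180},{"x":0,"y":0,"z":0,"spin":0,"grip":255},{"x":0,"y":0,"z":0,"spin":0,"grip":255},{"x":-0.25,"y":0,"z":-0.18,"spin":0,"grip":255},{"x":-0.35,"y":0,"z":-0.24,"spin":0,"grip":255},{"x":0,"y":0,"z":0,"spin":0,"grip":255}]' 120;  python3 - <<'E'
from h import *
snap("top","t21",(310,140,430,230),6)
for b in balls("pics/t21_raw.png","pics/t21.npy"): print(b)
E
```

```text
clock: 31.52
eef_pos: [559.5, -191.6, 200.0]
tcp_rot: [3.123, 0.014, 1.42]
force: [0.9, 0.2, -3.4]
opening: 38.1
(array([353.6, 175.4]), np.int32(18), array([606.5, -85.2,  67.9]), np.float64(71.9))
(array([377.5, 174.7]), np.int32(17), array([ 588.8, -144.5,  158.7]), np.float64(162.7))
(array([327.4, 180.2]), np.int32(43), array([589.5,  -3.6,  69.9]), np.float64(73.9))
(array([337.5, 181.5]), np.int32(44), array([586.1, -35.1,  69.2]), np.float64(73.2))
(array([345.8, 182.3]), np.int32(46), array([579.7, -59.2,  88.8]), np.float64(92.8))
(array([375.9, 183.6]), np.int32(72), array([ 568.5, -144.2,  131.5]), np.float64(135.5))
(array([357.1, 184.5]), np.int32(41), array([575.1, -94.5,  81.8]), np.float64(85.8))
(array([365.6, 184.4]), np.int32(65), array([ 571.1, -117.6,  104.2]), np.float64(108.2))
(array([336.7, 243.6]), np.int32(143), array([395.9, -36.1,  35.2]), np.float64(39.2))
```

View pics/t21.png

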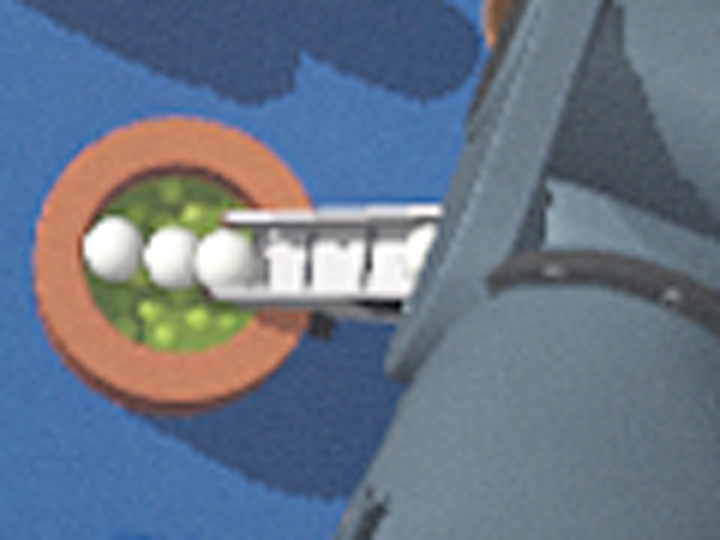

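```bash
python3 -m jog '[{"x":-0.5,"y":0,"z":-0.22,"spin":0,"grip":255},{"x":-0.5,"y":0,"z":-0.25,"spin":0,"grip":255},{"x":0,"y":0,"z":0,"spin":0,"grip":255}]' 120;  python3 - <<'E'
from h import *
snap("top","t22",(310,140,430,230),6)
for b in balls("pics/t22_raw.png","pics/t22.npy"): print(b)
E
```

```text
clock: 31.95
eef_pos: [557.9, -201.9, 205.1]
tcp_rot: [3.124, 0.013, 1.42]
force: [-0.1, 0.3, -3.5]
opening: 38.3
(array([360.1, 175.6]), np.int32(19), array([ 597. , -100.5,  107.7]), np.float64(111.7))
(array([327.4, 180.1]), np.int32(44), array([589.8,  -3.6,  70.1]), np.float64(74.1))
(array([337.5, 181.5]), np.int32(48), array([586. , -35.1,  69.2]), np.float64(73.2))
(array([380.3, 183.6]), np.int32(79), array([ 567.8, -156.1,  136. ]), np.float64(140.0))
(array([359.4, 184.9]), np.int32(58), array([ 573.5, -101.4,   84.3]), np.float64(88.3))
(array([369.2, 184.7]), np.int32(62), array([ 569.6, -127.8,  107.8]), np.float64(111.8))
(array([347.3, 186.7]), np.int32(46), array([570. , -65.4,  69.7]), np.float64(73.7))
(array([336.7, 243.6]), np.int32(143), array([395.9, -36. ,  35.8]), np.float64(39.8))
```

View pics/t22.png

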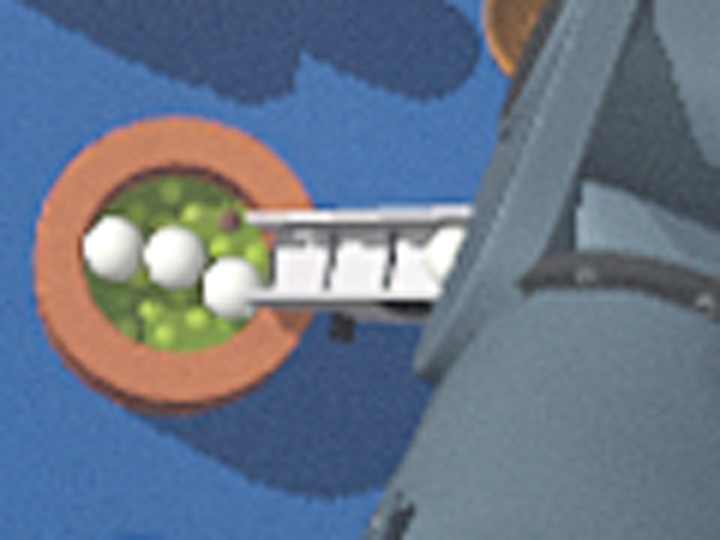

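All three balls are on the olives (crop (113,248), (175,257), (235,288); tops at 74 mm). I'll withdraw slowly back toward the trivet.

```bash
python3 -m jog '[{"x":-0.2,"y":0,"z":-0.2,"spin":0,"grip":255},{"x":-0.4,"y":0,"z":-0.4,"spin":0,"grip":255},{"x":-0.6,"y":0,"z":-0.6,"spin":0,"grip":255},{"x":-0.7,"y":0,"z":-0.6,"spin":0,"grip":255},{"x":-0.7,"y":0,"z":-0.5,"spin":0,"grip":255},{"x":-0.7,"y":-0.2,"z":-0.2,"spin":0,"grip":255},{"x":-0.7,"y":-0.4,"z":0,"spin":0,"grip":255},{"x":-0.7,"y":-0.5,"z":0,"spin":0,"grip":255},{"x":-0.7,"y":-0.5,"z":0,"spin":0,"grip":255},{"x":-0.7,"y":-0.5,"z":0,"spin":0,"grip":255},{"x":-0.7,"y":-0.5,"z":0,"spin":0,"grip":255},{"x":-0.7,"y":-0.5,"z":0,"spin":0,"grip":255},{"x":-0.7,"y":-0.5,"z":0,"spin":0,"grip":255},{"x":-0.7,"y":-0.5,"z":0,"spin":0,"grip":255},{"x":-0.7,"y":-0.5,"z":0,"spin":0,"grip":255},{"x":-0.7,"y":-0.5,"z":0,"spin":0,"grip":255},{"x":-0.7,"y":-0.5,"z":0,"spin":0,"grip":255},{"x":-0.7,"y":-0.5,"z":0,"spin":0,"grip":255},{"x":-0.7,"y":-0.5,"z":0,"spin":0,"grip":255},{"x":-0.7,"y":-0.5,"z":0,"spin":0,"grip":255}]' 120;  python3 - <<'E'
from h import *
snap("top","t23",(310,140,480,260),4.5)
snap("side","s23",(260,180,420,340),4)
for b in balls("pics/t23_raw.png","pics/t23.npy"): print(b)
E
```

```text
clock: 34.5
eef_pos: [461.0, -328.5, 232.1]
tcp_rot: [3.124, 0.013, 1.42]
force: [0.4, 0.1, -2.9]
opening: 38.2
(array([327.4, 180.2]), np.int32(43), array([589.5,  -3.6,  70.3]), np.float64(74.3))
(array([337.4, 181.6]), np.int32(46), array([585.9, -34.7,  69.1]), np.float64(73.1))
(array([347.1, 186.8]), np.int32(44), array([569.9, -64.9,  69.7]), np.float64(73.7))
(array([427.8, 208.1]), np.int32(61), array([ 491.1, -279.2,  181.5]), np.float64(185.5))
(array([403.7, 217. ]), np.int32(83), array([ 473.5, -228.3,  112.3]), np.float64(116.3))
(array([414.8, 217.5]), np.int32(89), array([ 469.8, -254.6,  136.5]), np.float64(140.5))
(array([430.3, 217.5]), np.int32(171), array([ 463.4, -280.9,  195.6]), np.float64(199.6))
(array([445.3, 215.2]), np.int32(42), array([ 466.1, -310.3,  229. ]), np.float64(233.0))
(array([336.7, 243.6]), np.int32(143), array([395.9, -36.1,  35.1]), np.float64(39.1))
```

View pics/t23.png

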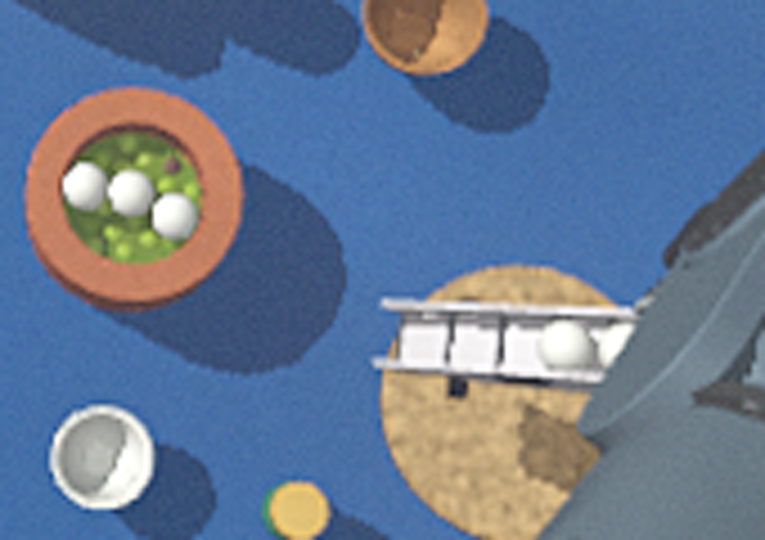

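View pics/s23.png

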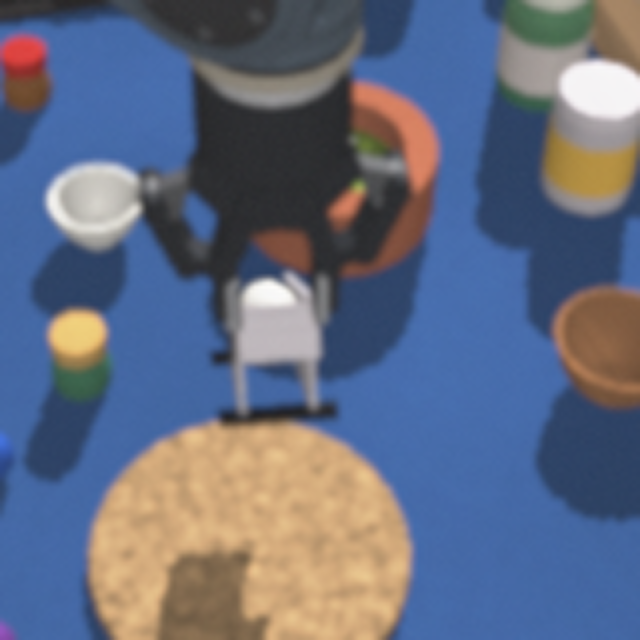

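```bash
python3 -m jog '[{"x":-0.6,"y":-0.5,"z":0,"spin":0,"grip":255},{"x":-0.6,"y":-0.5,"z":0.2,"spin":0,"grip":255},{"x":-0.4,"y":-0.3,"z":0.4,"spin":0,"grip":255},{"x":-0.2,"y":-0.1,"z":0.6,"spin":0,"grip":255},{"x":0,"y":0,"z":0.7,"spin":0,"grip":255},{"x":0,"y":0,"z":0.7,"spin":0,"grip":255},{"x":0,"y":0,"z":0.7,"spin":0,"grip":255},{"x":0,"y":0,"z":0.7,"spin":0,"grip":255},{"x":0,"y":0,"z":0.7,"spin":0,"grip":255},{"x":0,"y":0,"z":0.7,"spin":0,"grip":255},{"x":0,"y":0,"z":0.7,"spin":0,"grip":255},{"x":0,"y":0,"z":0.4,"spin":0,"grip":255},{"x":0,"y":0,"z":0.2,"spin":0,"grip":255},{"x":0,"y":0,"z":0,"spin":0,"grip":255}]' 120;  python3 - <<'E'
from h import *
snap("side","s24",(260,200,420,350),5)
E
```

```text
clock: 36.35
eef_pos: [444.5, -346.0, 159.8]
tcp_rot: [3.125, 0.013, 1.42]
force: [0.6, 0.1, -3.3]
opening: 38.3
```

View pics/s24.png

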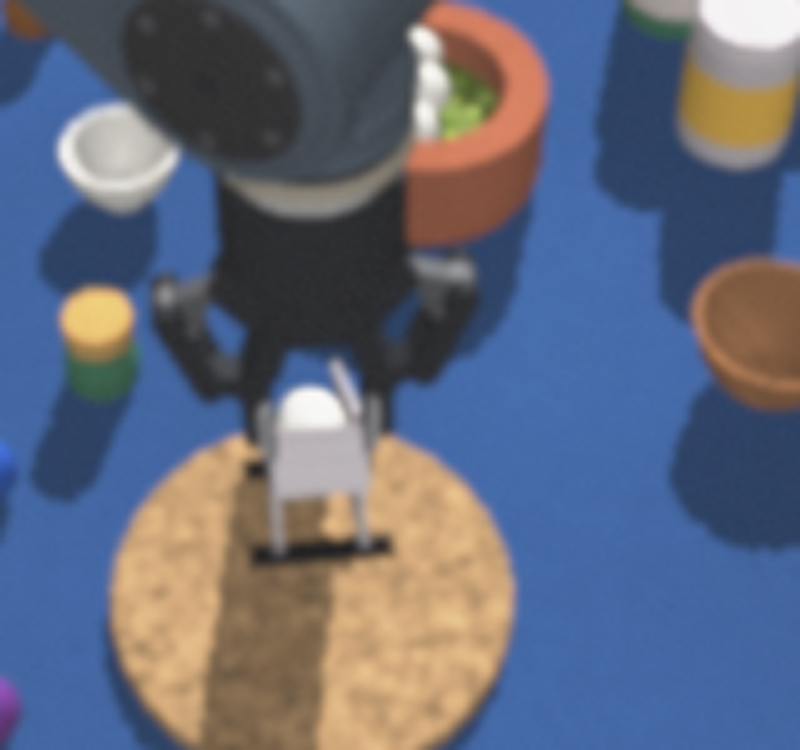

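```bash
python3 -m jog '[{"x":0,"y":0,"z":0.4,"spin":0,"grip":255},{"x":0,"y":0,"z":0.3,"spin":0,"grip":255},{"x":0,"y":0,"z":0,"spin":0,"grip":255}]' 120;python3 -m jog '[{"x":0,"y":0,"z":0.3,"spin":0,"grip":255},{"x":0,"y":0,"z":0,"spin":0,"grip":255}]' 120;python3 -m jog '[{"x":0,"y":0,"z":0.3,"spin":0,"grip":255},{"x":0,"y":0,"z":0,"spin":0,"grip":255}]' 120
```

```text
clock: 36.78
eef_pos: [444.8, -346.2, 152.7]
tcp_rot: [3.124, 0.013, 1.42]
force: [0.1, 0.1, -3.0]
opening: 38.1
clock: 37.02
eef_pos: [444.9, -346.3, 149.5]
tcp_rot: [3.124, 0.013, 1.42]
force: [-0.7, 0.2, -2.3]
opening: 37.8
clock: 37.28
eef_pos: [445.0, -346.4, 146.4]
tcp_rot: [3.124, 0.013, 1.42]
force: [-0.1, 0.1, -2.6]
opening: 37.8
```

```bash
python3 -m jog '[{"x":0,"y":0,"z":0.3,"spin":0,"grip":255},{"x":0,"y":0,"z":0,"spin":0,"grip":255}]' 120;python3 -m jog '[{"x":0,"y":0,"z":0.3,"spin":0,"grip":255},{"x":0,"y":0,"z":0,"spin":0,"grip":255}]' 120;python3 -m jog '[{"x":0,"y":0,"z":0.2,"spin":0,"grip":255},{"x":0,"y":0,"z":0,"spin":0,"grip":255}]' 120; python3 - <<'E'
from h import *
snap("top","t25",(370,180,480,260),6)
for b in balls("pics/t25_raw.png","pics/t25.npy"): print(b)
E
```

```text
clock: 37.52
eef_pos: [445.3, -347.0, 143.8]
tcp_rot: [3.123, 0.014, 1.42]
force: [0.3, -0.2, -2.0]
opening: 37.9
clock: 37.78
eef_pos: [445.6, -347.6, 141.4]
tcp_rot: [3.122, 0.016, 1.42]
force: [-0.8, -0.3, 0.2]
opening: 38.1
clock: 38.02
eef_pos: [445.9, -348.4, 140.0]
tcp_rot: [3.121, 0.017, 1.42]
force: [-1.2, -1.3, 1.7]
opening: 38.4
(array([327.4, 180.2]), np.int32(43), array([589.6,  -3.6,  69.9]), np.float64(73.9))
(array([337.4, 181.6]), np.int32(47), array([585.6, -34.8,  70.3]), np.float64(74.3))
(array([347.2, 186.7]), np.int32(45), array([569.9, -65.1,  70.2]), np.float64(74.2))
(array([401.3, 215.8]), np.int32(22), array([ 484.7, -236.2,   49.2]), np.float64(53.2))
(array([433.5, 217.9]), np.int32(42), array([ 472.3, -315.9,  114. ]), np.float64(118.0))
(array([406.9, 225. ]), np.int32(161), array([ 456.7, -254.1,   44.7]), np.float64(48.7))
(array([426.3, 225.7]), np.int32(143), array([ 449.9, -297.1,  102.9]), np.float64(106.9))
(array([441.6, 224.9]), np.int32(39), array([ 449.6, -331.1,  137.3]), np.float64(141.3))
(array([336.7, 243.6]), np.int32(143), array([395.9, -36.1,  35.5]), np.float64(39.5))
```

View pics/t25.png

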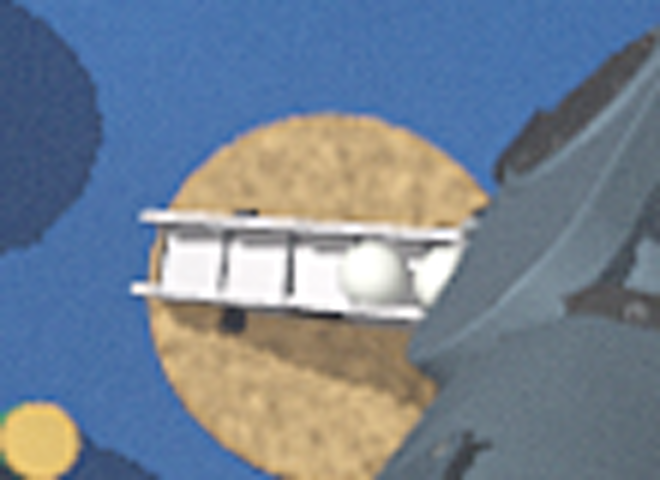

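```bash
python3 -m jog '[{"x":0,"y":0,"z":0,"spin":0,"grip":160},{"x":0,"y":0,"z":0,"spin":0,"grip":140},{"x":0,"y":0,"z":0,"spin":0,"grip":134},{"x":0,"y":0,"z":0,"spin":0,"grip":132},{"x":-0.3,"y":0,"z":0.25,"spin":0,"grip":132},{"x":-0.3,"y":0,"z":0.25,"spin":0,"grip":132},{"x":-0.3,"y":0,"z":0.25,"spin":0,"grip":132},{"x":-0.3,"y":0,"z":0.25,"spin":0,"grip":132},{"x":0,"y":0,"z":0,"spin":0,"grip":132}]' 20;  python3 - <<'E'
from h import *
snap("top","t26",(370,180,480,260),6)
for b in balls("pics/t26_raw.png","pics/t26.npy"): print(b)
E
```

```text
clock: 39.2
eef_pos: [444.0, -360.3, 128.4]
tcp_rot: [3.122, 0.015, 1.42]
force: [-0.1, -0.5, -0.4]
opening: 41.1
(array([327.4, 180.2]), np.int32(43), array([589.6,  -3.6,  69.8]), np.float64(73.8))
(array([337.4, 181.6]), np.int32(46), array([585.8, -34.6,  69.7]), np.float64(73.7))
(array([347.1, 186.8]), np.int32(44), array([569.7, -64.8,  70.6]), np.float64(74.6))
(array([422. , 217.6]), np.int32(90), array([ 475.7, -289.5,   87.6]), np.float64(91.6))
(array([401.6, 224.7]), np.int32(91), array([ 458.6, -240.7,   30.9]), np.float64(34.9))
(array([423.3, 226.4]), np.int32(273), array([ 451.3, -299. ,   66. ]), np.float64(70.0))
(array([443.9, 225.7]), np.int32(52), array([ 448.5, -341.2,  127.3]), np.float64(131.3))
(array([336.6, 243.6]), np.int32(144), array([395.8, -35.8,  35.7]), np.float64(39.7))
```

View pics/t26.png

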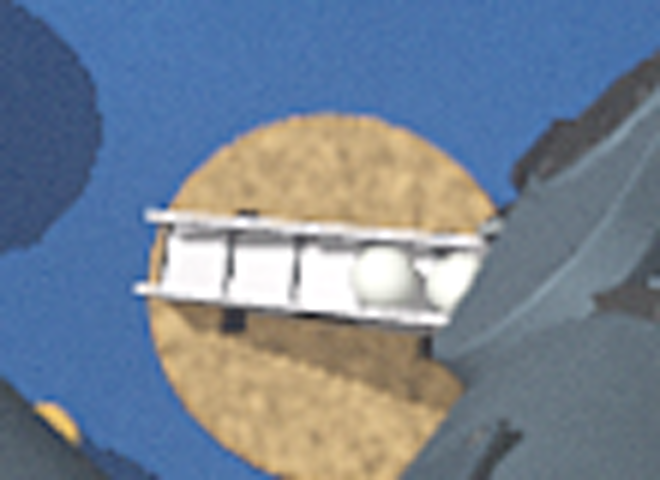

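```bash
python3 -m jog '[{"x":-0.35,"y":0,"z":0.3,"spin":0,"grip":132},{"x":-0.35,"y":0,"z":0.3,"spin":0,"grip":132},{"x":-0.35,"y":0,"z":0.3,"spin":0,"grip":132},{"x":-0.35,"y":0,"z":0.3,"spin":0,"grip":132},{"x":-0.35,"y":0,"z":0.35,"spin":0,"grip":132},{"x":-0.35,"y":0,"z":0.35,"spin":0,"grip":132},{"x":-0.35,"y":0,"z":0.35,"spin":0,"grip":132},{"x":-0.35,"y":0,"z":0.35,"spin":0,"grip":132},{"x":-0.3,"y":0,"z":0.4,"spin":0,"grip":132},{"x":-0.3,"y":0,"z":0.4,"spin":0,"grip":132},{"x":0,"y":0,"z":0,"spin":0,"grip":132}]' 20;  python3 - <<'E'
from h import *
snap("top","t27",(370,180,480,260),6)
for b in balls("pics/t27_raw.png","pics/t27.npy"): print(b)
E
```

```text
clock: 40.62
eef_pos: [438.9, -396.4, 92.1]
tcp_rot: [3.123, 0.014, 1.42]
force: [0.5, 0.8, -1.0]
opening: 41.4
(array([327.4, 180.2]), np.int32(43), array([589.5,  -3.6,  70.1]), np.float64(74.1))
(array([337.4, 181.6]), np.int32(46), array([585.7, -34.6,  70. ]), np.float64(74.0))
(array([347.1, 186.8]), np.int32(44), array([570.1, -64.9,  69.1]), np.float64(73.1))
(array([434.6, 220.1]), np.int32(19), array([ 469.9, -330.9,   76.9]), np.float64(80.9))
(array([404.8, 225.3]), np.int32(89), array([ 457.3, -251.3,   29.5]), np.float64(33.5))
(array([416.9, 227. ]), np.int32(84), array([ 451.5, -286.8,   38.3]), np.float64(42.3))
(array([433. , 228.1]), np.int32(151), array([ 447.6, -332.5,   53.4]), np.float64(57.4))
(array([452.2, 229.3]), np.int32(60), array([ 440.9, -375.7,   97.7]), np.float64(101.7))
(array([336.7, 243.6]), np.int32(144), array([395.9, -36.2,  35.8]), np.float64(39.8))
```

View pics/t27.png

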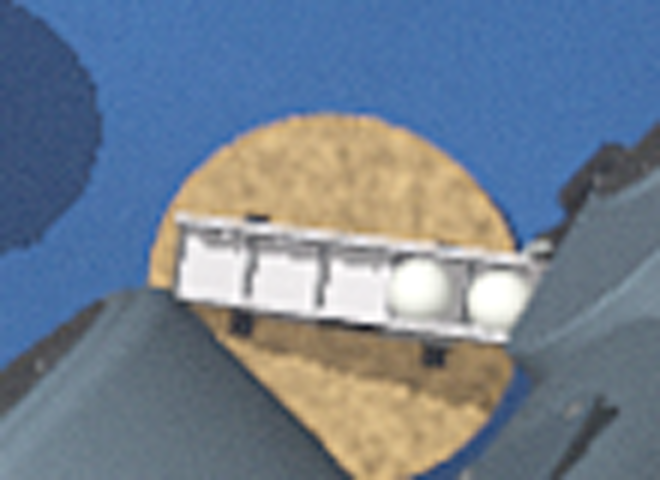

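```bash
python3 -m jog '[{"x":-0.2,"y":0,"z":0.35,"spin":0,"grip":132},{"x":-0.2,"y":0,"z":0.35,"spin":0,"grip":132},{"x":-0.15,"y":0,"z":0.35,"spin":0,"grip":132},{"x":-0.1,"y":0,"z":0.3,"spin":0,"grip":132},{"x":0,"y":0,"z":0.2,"spin":0,"grip":132},{"x":0,"y":0,"z":0,"spin":0,"grip":132}]' 20; python3 - <<'E'
from h import *
snap("top","t28",(370,180,480,260),6)
for b in balls("pics/t28_raw.png","pics/t28.npy"): print(b)
print(bot.state()["force"])
E
```

```text
clock: 41.42
eef_pos: [438.8, -404.8, 77.5]
tcp_rot: [3.12, 0.017, 1.42]
force: [-1.7, 2.1, 3.5]
opening: 41.4
(array([327.4, 180.2]), np.int32(43), array([589.7,  -3.6,  69.4]), np.float64(73.4))
(array([337.4, 181.6]), np.int32(46), array([585.7, -34.6,  70. ]), np.float64(74.0))
(array([347.3, 186.7]), np.int32(46), array([570.2, -65.4,  69.3]), np.float64(73.3))
(array([405.9, 222.7]), np.int32(31), array([ 465.7, -255. ,   28.6]), np.float64(32.6))
(array([417.4, 227.1]), np.int32(79), array([ 451.4, -289.1,   36.3]), np.float64(40.3))
(array([429.4, 228.9]), np.int32(87), array([ 445.9, -324.6,   43.1]), np.float64(47.1))
(array([440. , 227.6]), np.int32(61), array([ 447.5, -346.5,   76.5]), np.float64(80.5))
(array([452.9, 229.6]), np.int32(62), array([ 441.3, -382.5,   84.7]), np.float64(88.7))
(array([336.7, 243.6]), np.int32(144), array([396. , -36.2,  35.1]), np.float64(39.1))
[-1.51362234  0.92469558  5.58758492]
```

Ball tops (80.5 and 88.7 mm) match their starting heights, so the scoop is level. Releasing it and moving clear.

```bash
python3 -m jog '[{"x":0,"y":0,"z":0,"spin":0,"grip":125},{"x":0,"y":0,"z":0,"spin":0,"grip":110},{"x":0,"y":0,"z":0,"spin":0,"grip":60},{"x":0,"y":0,"z":0,"spin":0,"grip":0},{"x":0,"y":0,"z":0,"spin":0,"grip":0},{"x":0,"y":0,"z":0,"spin":0,"grip":0},{"x":0,"y":0,"z":-1,"spin":0,"grip":0},{"x":0,"y":0,"z":-3,"spin":0,"grip":0},{"x":0,"y":0,"z":-4,"spin":0,"grip":0},{"x":0,"y":0,"z":-5,"spin":0,"grip":0},{"x":-4,"y":0,"z":-3,"spin":0,"grip":0},{"x":-5,"y":0,"z":0,"spin":0,"grip":0},{"x":-5,"y":0,"z":0,"spin":0,"grip":0},{"x":-3,"y":0,"z":0,"spin":0,"grip":0},{"x":0,"y":0,"z":0,"spin":0,"grip":0}]' 20; python3 - <<'E'
from h import *
p,d=snap("top","t29",(190,130,480,290),2.7)
snap("side","s29",(220,130,460,360),2.6)
for b in balls("pics/t29_raw.png","pics/t29.npy"): print(b)
f=cv2.imread("pics/t29_raw.png");cv2.imwrite("pics/t29z.png",cv2.resize(f[190:270,380:480],None,fx=7,fy=7,interpolation=cv2.INTER_CUBIC))
E
```

```text
clock: 43.35
eef_pos: [409.5, -573.6, 252.3]
tcp_rot: [3.117, 0.021, 1.422]
force: [-0.6, 1.1, -0.9]
opening: 85.5
(array([327.3, 180.2]), np.int32(42), array([589.5,  -3.3,  69.9]), np.float64(73.9))
(array([337.4, 181.6]), np.int32(46), array([585.9, -34.7,  69. ]), np.float64(73.0))
(array([347.1, 186.8]), np.int32(44), array([569.8, -64.8,  70.1]), np.float64(74.1))
(array([405.1, 225.1]), np.int32(86), array([ 457.8, -252.1,   29.1]), np.float64(33.1))
(array([417.3, 227.1]), np.int32(79), array([ 451.5, -288.9,   35.5]), np.float64(39.5))
(array([429.4, 228.9]), np.int32(86), array([ 445.9, -324.4,   43.4]), np.float64(47.4))
(array([439.9, 227.5]), np.int32(60), array([ 447.7, -346.5,   75.9]), np.float64(79.9))
(array([461. , 231.6]), np.int32(17), array([ 435.5, -405.7,   87.6]), np.float64(91.6))
(array([453. , 229.5]), np.int32(60), array([ 441.6, -383. ,   84.4]), np.float64(88.4))
(array([336.7, 243.7]), np.int32(142), array([395.6, -36.2,  36.1]), np.float64(40.1))
```

View pics/t29.png

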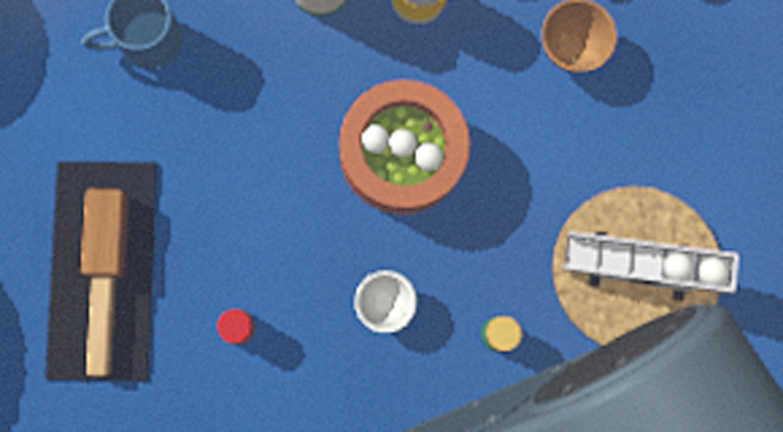

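View pics/s29.png

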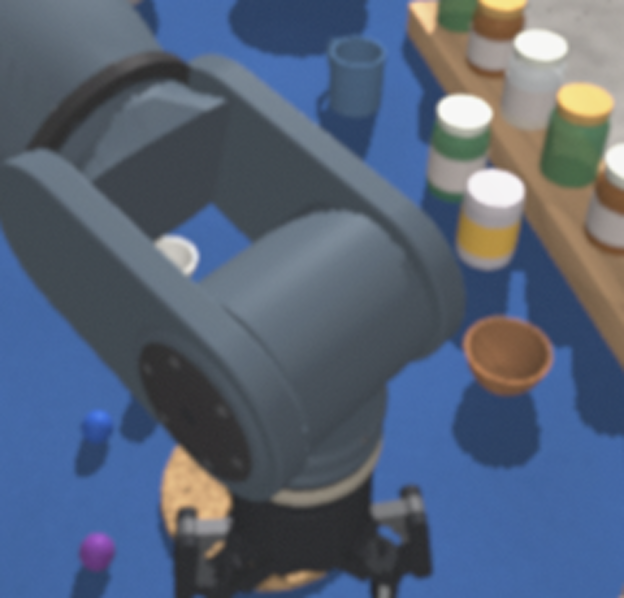

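View pics/t29z.png

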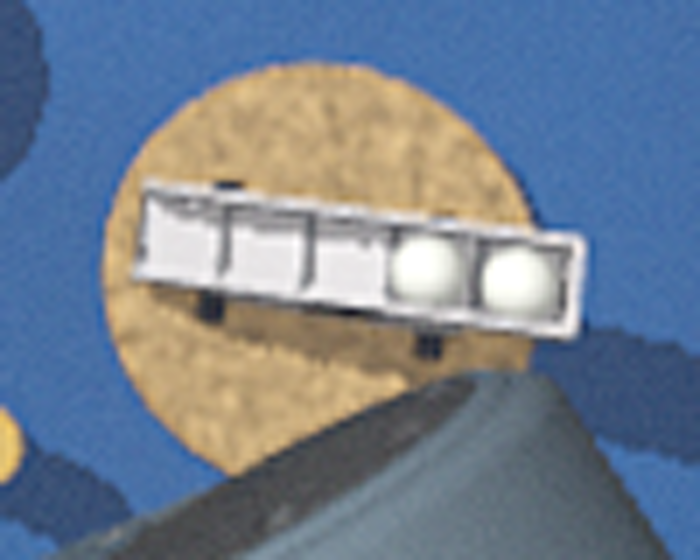

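The top view shows three balls in the crock (crop (375,138), (402,142), (428,156)) and the scoop upright on the trivet with two balls. The mallet is on the mat, the bystanders are where they were, and the arm is clear. Handing in.

```bash
python3 -c "
from bench import bot
print(bot.sign_off())"
```

```text
the job is handed in; nothing more can be done
None
```

The job is done and handed in at about 43 s of the 72 s allowed; no verdict was reported.

**What I did:** I laid the mallet on the mat. The tool can only spin about its vertical axis, so I couldn't tip the scoop with the wrist. Instead I held it by its closed end, rested its front foot on the crock's rim and raised the rear with a light grip, so it tipped between the pads. Balls 5, 4 and 3 left their ribs one at a time as the scoop tipped. I then clamped it, carried it back and levelled it on the trivet the same way.

**Last checks:**
- **Crock:** three balls are on the olives with their tops at 73–74 mm, where about 76 mm would be a ball sitting on the bed. The outermost measured about 39 mm from the bed centre. The limit is 45 mm, and the crock wall allows about 34 mm, so my measurement is a few mm off.
- **Scoop:** it stands level, about 5 mm from the trivet centre. Its two balls are back at their starting heights, within about 1 mm.
- **Mallet and bystanders:** the mallet was flat and well inside the mat when I checked it from the side right after placing it, and in place in the final top view. No bystander I could see had moved, and the gripper is clear of everything.

**What went wrong on the way:**
- **Tipping:** the scoop stuck in the pads twice and lifted off the rim instead of tipping. I lowered it again and loosened the grip.
- **Ball 3:** it rested on the lip against ball 4 until I drew the scoop back.
- **Final side view:** the arm hid the crock, mallet and scoop, so those final checks come from the top camera alone.

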